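# Unstack the carried piles and set up the DNA-prep bench

## Task

Two piles of two things were carried in on the grey tray; take them apart one piece at a time and set up the bench for the run: the rack of sample tubes on the orbital shaker's platform, the aluminium tube block on the hot plate of the heater, the reagent kit carton in the foam cold box and the empty reagent trough in the steel spill tray. Set each one down (do not drop it), flat and upright in the middle of its place, its long side running front to back along the longer side of that place, and leave the bottle and the beaker where they stand.

Things in the scene. Friction and masses are not known exactly. Their poses are not given: they have to be found in the camera images.
- sample_rack: Grey plastic rack with eight capped tubes (2 x 4 white caps on top): 86 (x, long) x 38 (y) x 39 mm high; the grey rack body is 32 mm high, the caps stand 7 mm above it. About 70 g. Origin: centre of the underside; z up. At the start it lies on top of the aluminium block or of the carton, in either pile.
- trough: Empty white plastic reagent reservoir, a small open trough with a V-shaped inside: 86 (x, long) x 38 (y) x 34 mm high, rigid walls 3 mm thick. About 50 g. Origin: centre of the underside; z up. At the start it lies on top of the other lower piece.
- heat_block: Bare aluminium block with 3 x 4 tube holes in its top: 96 (x, long) x 68 (y) x 40 mm high, about 0.5 kg. Origin: centre of the underside; z up. At the start it is the lower piece of one pile, on the floor of the grey carrying tray (tray floor 4 mm above the bench, tray rim 12 mm).
- kit_carton: Closed brown card box with a white paper band around it: 100 (x, long) x 66 (y) x 40 mm high, about 140 g. Origin: centre of the underside; z up. At the start it is the lower piece of the other pile, beside the aluminium block on the same tray (pile centres 132 mm apart, sideways).
- shaker: Fixed beige orbital shaker (switched off), control panel to its front (-x). Origin: on the bench below the middle of its platform. Black rubber mat 150 (x) x 116 (y) mm on the platform, its top 95 mm above the origin; around it a thin steel rail, 154 x 124 mm between centre lines, top 108 mm above the origin. Place for the sample rack.
- heater: Fixed white plate heater (cold), knob and display to its front (-x). Origin: on the bench below the middle of its hot plate. The bare aluminium plate is 122 (x) x 92 (y) mm, flat, no rim, its top 85 mm above the origin. The knob, 104 mm in front of the middle, reaches 88 mm. Place for the aluminium block.
- cold_box: Fixed open white foam box, outside 190 (x) x 162 (y) x 70 mm high, walls 20 mm. Inside 150 (x) x 122 (y) mm, with a flat hard pale-blue cool pack as floor, its top 34 mm above the origin. Origin: on the bench below its middle. Place for the carton.
- spill_tray: Fixed shallow stainless steel tray, 178 (x) x 138 (y) mm, rim 14 mm high and 3 mm thick, inner floor 3 mm above the origin. Origin: on the bench below its middle. Place for the trough.
- bottle: Bystander: amber bottle with black cap, 68 mm diameter, 135 mm high, standing loose. Origin: centre of the underside.
- beaker: Bystander: white plastic beaker, rim diameter 72 mm, 85 mm high, standing loose. Origin: centre of the underside.
There are look-alikes about, which are no part of the job. What is shaped like the heat_block but purple is not meant.

How it is judged:
By the outcome, as a careful person would: the job done as asked, in the order asked, and still so for the second after the job is handed in, with the robot touching nothing.
It also fails if it takes over 122 s, if anything falls off the work surface, if the arm or the gripper's body presses on something with over 40 N, if the wrist force passes 120 N, or if a joint passes its speed limit or range.

## Robot

A 6-joint arm with a two-finger parallel gripper is mounted at the origin on the work surface. World frame = base frame: x ahead of the robot, y to its left, z up, the work surface at z = 0. Lengths are in mm, angles in degrees, forces in N, time in s.
With the tool pointing down it reaches from about 350 to 850 mm from the base axis. Payload 8.1 kg.
Tool frame: the origin (TCP) lies between the finger pads; the fingertips stand 22 mm ahead of it and the grasp point (between the pads) lies 3 mm ahead of it; z points along the fingers, y is the direction in which the jaws open and shut (so a half turn about z gives the same grasp; the last joint's range is limited). The gripper opens to 85 mm and grips with 20 to 120 N. Pads are 22 mm wide; open, the fingers measure 114 mm over their backs; the gripper's body (76 mm by 85 mm) begins 54 mm behind the grasp point. The pads swing forward as they close: fully open they stand 13 mm farther back than shut.
Start: joints at [70.336, 7.471, 85.268, -0, 87.261, -4.893], TCP at [152.95, 580.183, 253.292] pointing down, gripper open.
Joint ranges: [-169.43, 169.43], [-51.17, 129.36], [1.28, 143.12], [-76.62, 256.62], [0, 156.53], [-152.29, 152.29]. Speed limits (degrees/s): [136.94, 136.94, 159.86, 180, 180, 180].

## Interface

Orientations are given as [roll, pitch, yaw] about the fixed x, y, z axes, in that order (R = Rz(yaw) Ry(pitch) Rx(roll)).
In Python, from bench import r gives the robot as it stands.
- The arm moves only by the tool drive_tool, never from a script. Its argument "moves" is a list of rows, each a list of 2 entries, a list of its own where there are three numbers: the shift along the world's x, y, z in mm, then the turn about the world's z in degrees. A call has exactly 8 rows; each row is the pose to reach, as a shift and turn from the pose commanded when the call began; what a row does not reach only later rows make up. A row lasts 1/12 s, in which the tool goes at most 41.7 mm and 7.16 degrees, less where a joint would pass 70% of its speed; a pose out of reach is approached as far as the arm can. A call with a gripper value outside its range is refused whole. "fingers" is the finger opening in mm, from 0 to 85.4, set as the call begins (left out, the last holds). The fingers move at their own pace and stop on an object; "squeeze" is the grip in N (left out, the last holds). Time passes only in rows, so rows that repeat a pose let the fingers close, or fill a call up. It gives the time, the measured TCP pose, the force and the opening at its end, in the units of the state.
- r.sense(): the state, without advancing time (a new reading comes with each control period).
- r.snapshot(name): name is "scene" or "top"; returns a dict with "pixels" (400x640x3 uint8, red, green, blue), "camera_matrix" (3x3 intrinsics, pixels), "xyz" and "orientation" of the camera in the world. Camera axes: x right, y down, z forward; pixel columns grow to the right and rows downward; lengths in mm; the calibration is good to about 2 mm. A picture is of the moment at which its call begins. There is no depth.
- r.hand_in(): hands the job in, once; it reports no verdict.
The state is a dict: "time": time; "joint_pos": joint angles; "qd": joint speeds; "joint_efforts": joint torques, N m; "tool_pos": TCP position; "tcp_rot": TCP orientation; "ft_force": force on the tool from outside, world axes, zero at the start; "wrist_torque": the same for the moment, N m; "finger_gap": finger opening in mm.
Only numpy, scipy, OpenCV 4.12 (cv2) and the standard library are available. Lean on these libraries where they do the work, as an engineer would, in place of code of your own. Each camera call takes 0.05 s, during which the arm holds its last target.

## Working session

There is one attempt and no reset: what is moved stays moved. The work goes in short steps, Python scripts to look and compute and a tool call to move; the robot and the scene stay as the last step left them, time stands still between calls to the robot, and variables do not carry over. Pictures are saved under pics/ and viewed, and the job is handed in when it is done.

Besides the shell and the picture viewer there is one more tool, called after "Request:" by a JSON object that holds its "method" and its "body", one argument or row to a line. drive_tool: Moves the arm, as the interface text tells. Its arguments: {"type":"object","properties":{"moves":{"type":"array","items":{"type":"array"}},"fingers":{"type":"number"},"squeeze":{"type":"number"}},"required":["moves"]}

```bash
ls; mkdir -p pics; python3 - <<'E'
from bench import r
import cv2,pickle
s=r.sense();print(s)
for n in("scene","top"):
    d=r.snapshot(n);print(n,d["camera_matrix"],d["xyz"],d["orientation"])
    cv2.imwrite(f"pics/{n}0.png",d["pixels"][:,:,::-1]);pickle.dump(d,open(f"{n}0.pkl","wb"))
E
```

```text
pics
{'time': 0.0, 'joint_pos': array([ 7.03350377e+01,  7.51690659e+00,  8.53328725e+01,  4.68618444e-04,
        8.72588472e+01, -4.89405270e+00]), 'qd': array([0.00038581, 0.01125487, 0.0270889 , 0.00496157, 0.00100368,
       0.04126761]), 'joint_efforts': array([ 1.70257766e-05, -5.69384372e+01, -5.00562501e+01, -6.89283843e-05,
        1.43924786e-02, -6.38265206e-06]), 'tool_pos': array([152.78266669, 579.68310903, 252.19118501]), 'tcp_rot': array([-1.79891810e+02, -9.73361232e-03,  1.65229058e+02]), 'ft_force': array([-0.00659636, -0.30729705, -0.08005537]), 'wrist_torque': array([ 0.01205854, -0.02498962,  0.01124259]), 'finger_gap': 85.07272014543567}
scene [[391.28458938   0.         316.23921714]
 [  0.         391.28458938 201.2653479 ]
 [  0.           0.           1.        ]] [1325.11841832  -61.80668595  599.29831385] [-123.23973795    0.51778315   84.18184418]
top [[451.52654525   0.         312.78667227]
 [  0.         451.52654525 199.77642081]
 [  0.           0.           1.        ]] [ 327.62025611   -1.19444289 1155.96939576] [-1.70691714e+02 -6.60255813e-02 -9.00221985e+01]
```

View pics/top0.png

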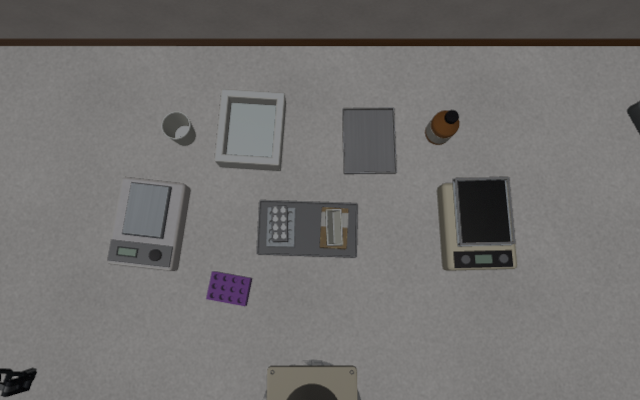

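View pics/scene0.png

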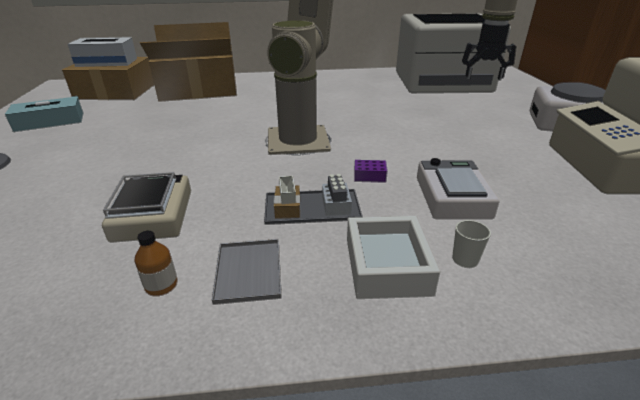

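The top view shows the rack pile at (280,226) on the left of the tray, and the trough on the carton at (334,228). The purple look-alike block is alone at (229,288), and the heater is left at (146,212). The shaker is right at (484,212), the cold box at (251,130) and the spill tray at (369,140). Next, enlarged crops.

```bash
cat > h.py <<'E'
import numpy as np,cv2,pickle
from scipy.spatial.transform import Rotation as R
def load(n): return pickle.load(open(n+".pkl","rb"))
def ray(d,u,v,z):
    K=d["camera_matrix"];M=R.from_euler("xyz",d["orientation"],degrees=True).as_matrix()
    k=M@np.linalg.solve(K,[u,v,1.]);c=np.array(d["xyz"]);return (c+k*(z-c[2])/k[2])
def proj(d,P):
    M=R.from_euler("xyz",d["orientation"],degrees=True).as_matrix()
    p=(np.atleast_2d(P)-d["xyz"])@M; p=p@d["camera_matrix"].T; return p[:,:2]/p[:,2:]
def crop(d,x0,y0,w,h,s,name,grid=10):
    im=cv2.resize(d["pixels"][y0:y0+h,x0:x0+w,::-1],None,fx=s,fy=s,interpolation=cv2.INTER_CUBIC)
    for i in range(x0-x0%grid+grid,x0+w,grid): cv2.putText(im,str(i),(int((i-x0+.5)*s),8),0,.3,(0,0,255));cv2.line(im,(int((i-x0+.5)*s),10),(int((i-x0+.5)*s),15),(0,0,255))
    for i in range(y0-y0%grid+grid,y0+h,grid): cv2.putText(im,str(i),(0,int((i-y0+.5)*s)),0,.3,(0,0,255));cv2.line(im,(20,int((i-y0+.5)*s)),(25,int((i-y0+.5)*s)),(0,0,255))
    cv2.imwrite("pics/"+name,im)
E
python3 - <<'E'
from h import *
t=load("top0")
crop(t,250,190,115,75,6.5,"c_tray.png")
crop(t,100,170,95,105,5.5,"c_heat.png")
crop(t,435,165,95,110,5,"c_shak.png")
crop(t,210,85,190,95,4.2,"c_boxes.png")
E
```

```text
(no output)
```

View pics/c_tray.png

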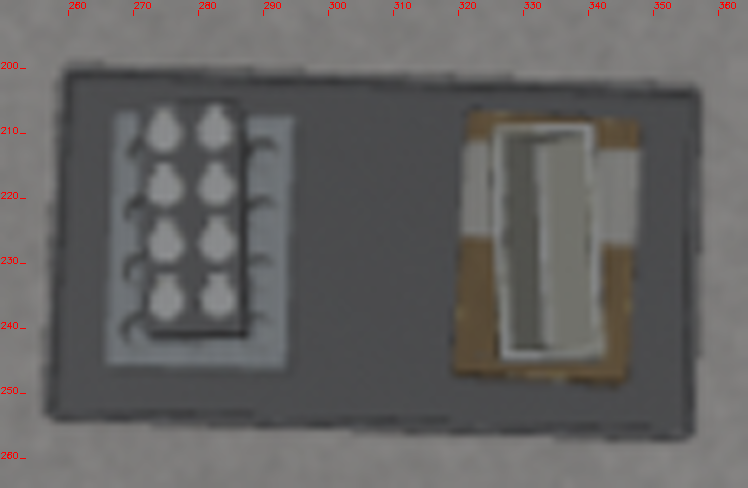

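View pics/c_heat.png

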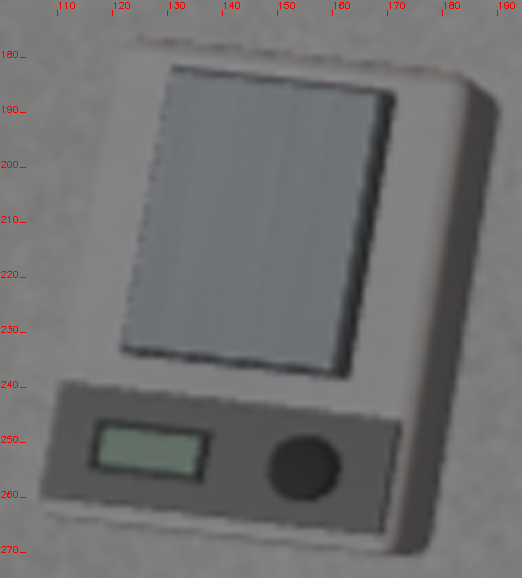

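View pics/c_shak.png

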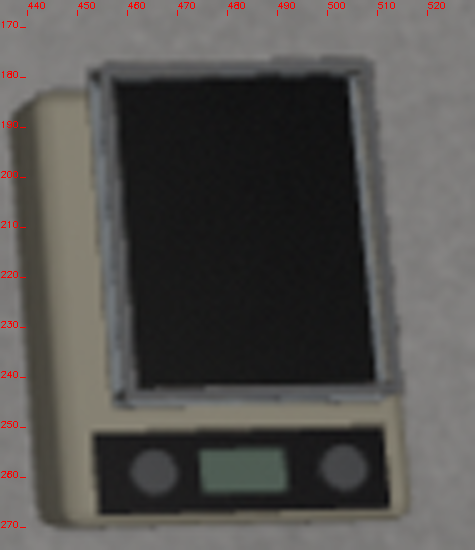

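View pics/c_boxes.png

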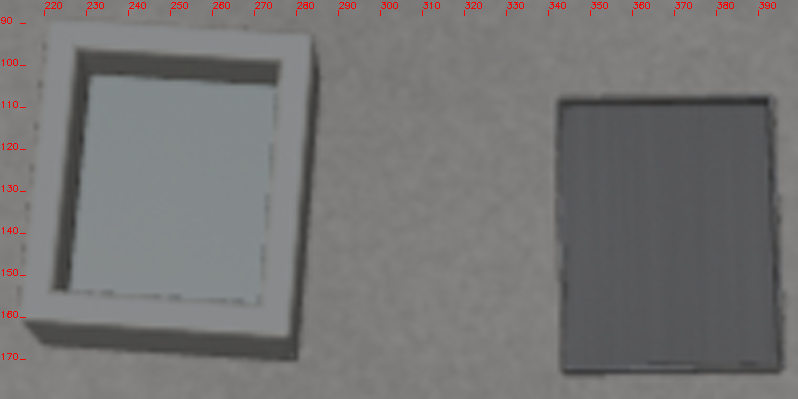

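```bash
cat > fit.py <<'E'
from h import *
from scipy.optimize import least_squares
def rectfit(d,c,z,L,W,zo=None):
    c=np.array(c,float)
    P=np.array([ray(d,u,v,z)[:2] for u,v in c]) # order FL FR NR NL (far-left..), far=+x, left=+y
    q=np.array([[L/2,W/2],[L/2,-W/2],[-L/2,-W/2],[-L/2,W/2]])
    m=P.mean(0);Q=P-m
    a=np.arctan2((q[:,0]*Q[:,1]-q[:,1]*Q[:,0]).sum(),(q*Q).sum())
    Rm=np.array([[np.cos(a),-np.sin(a)],[np.sin(a),np.cos(a)]])
    fit=q@Rm.T+m
    e=np.linalg.norm(P-fit,axis=1)
    l=[(np.linalg.norm(P[0]-P[3])+np.linalg.norm(P[1]-P[2]))/2,(np.linalg.norm(P[0]-P[1])+np.linalg.norm(P[3]-P[2]))/2]
    return m,np.degrees(a),e,l,np.c_[fit,np.full(4,z)]
def cv(pts,x0,y0,s): return (np.array(pts,float)+.5)/s-.5+[x0,y0]
E
python3 - <<'E'
from fit import *
t=load("top0");sc=load("scene0")
O={"block":(cv([(113,110),(295,115),(287,368),(107,363)],250,190,6.5),44,96,68),
"rack":(cv([(150,100),(247,105),(247,338),(150,333)],250,190,6.5),76,86,38),
"trough":(cv([(494,124),(594,122),(606,357),(502,360)],250,190,6.5),78,86,38),
"carton":(cv([(468,108),(640,123),(628,387),(453,374)],250,190,6.5),44,100,66),
"plate":(cv([(172,66),(383,92),(337,373),(121,349)],100,170,5.5),85,122,92),
"rail":(cv([(95,68),(372,60),(400,393),(115,403)],435,165,5),108,158,128),
"mat":(cv([(112,81),(348,76),(376,384),(135,388)],435,165,5),95,150,116),
"box":(cv([(50,22),(314,35),(290,337),(24,321)],210,85,4.2),70,190,162),
"boxin":(cv([(77,48),(281,62),(262,307),(50,290)],210,85,4.2),70,150,122),
"spill":(cv([(556,97),(774,96),(783,370),(563,373)],210,85,4.2),14,178,138)}
ims=t["pixels"][:,:,::-1].copy();imt=cv2.resize(ims,None,fx=6,fy=6,interpolation=cv2.INTER_CUBIC)
ims=cv2.resize(sc["pixels"][:,:,::-1],None,fx=4,fy=4,interpolation=cv2.INTER_CUBIC)
for k,(c,z,L,W) in O.items():
    m,a,e,l,F=rectfit(t,c,z,L,W)
    print(k,m.round(1),round(a,2),e.round(1),np.round(l,1))
    for im,d,s in((imt,t,6),(ims,sc,4)):
        p=((proj(d,F)+.5)*s-.5).round().astype(int); cv2.polylines(im,[p],True,(0,255,0),1)
cv2.imwrite("pics/o1.png",imt[190*6:260*6,250*6:365*6])
cv2.imwrite("pics/o2.png",ims[150*4:240*4,90*4:290*4])
cv2.imwrite("pics/o3.png",ims[150*4:300*4,300*4:500*4])
cv2.imwrite("pics/o4.png",ims[155*4:305*4,200*4:370*4])
E
```

```text
block [443.7  77.5] -1.16 [1.2 0.7 0.6 0.2] [96.6 68.9]
rack [447.7  76. ] 0.09 [1.4 1.5 1.4 1.7] [86.6 35.9]
trough [439.4 -53.4] 1.87 [0.9 0.6 0.7 0.5] [87.2 37.6]
carton [440.3 -54.4] -3.75 [1.4 0.3 1.  0.4] [101.2  66.1]
plate [480.  397.6] -6.46 [2.2 1.2 1.8 1.8] [124.7  94.2]
rail [ 474.1 -403. ] 1.07 [1.4 2.7 1.8 3.1] [158.  132.1]
mat [ 475.2 -406.6] 1.15 [1.9 1.8 1.7 2.1] [147.3 113.4]
box [691.  154.6] -3.28 [2.4 1.6 2.9 3.2] [186.7 158.4]
boxin [691.8 155.8] -4.12 [1.2 0.8 2.5 1.6] [151.4 124.5]
spill [ 673.7 -149.7] 0.47 [0.2 0.4 1.3 1.1] [177.7 136.7]
```

View pics/o1.png

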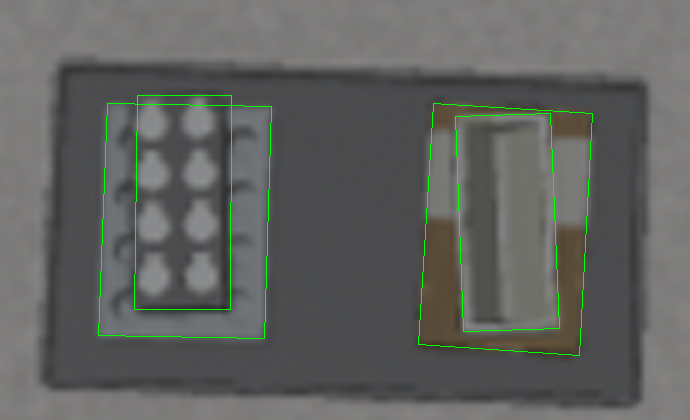

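View pics/o2.png

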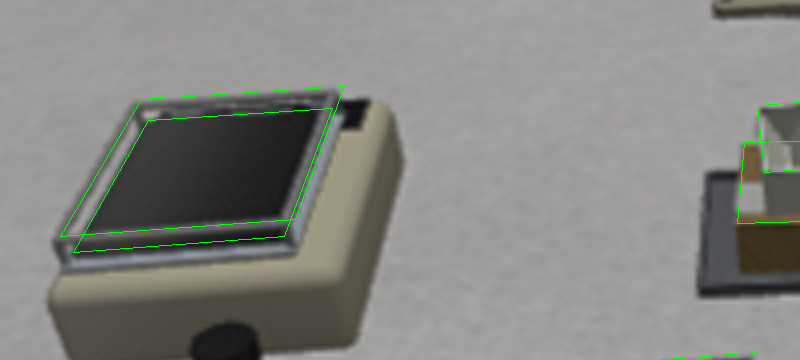

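View pics/o3.png

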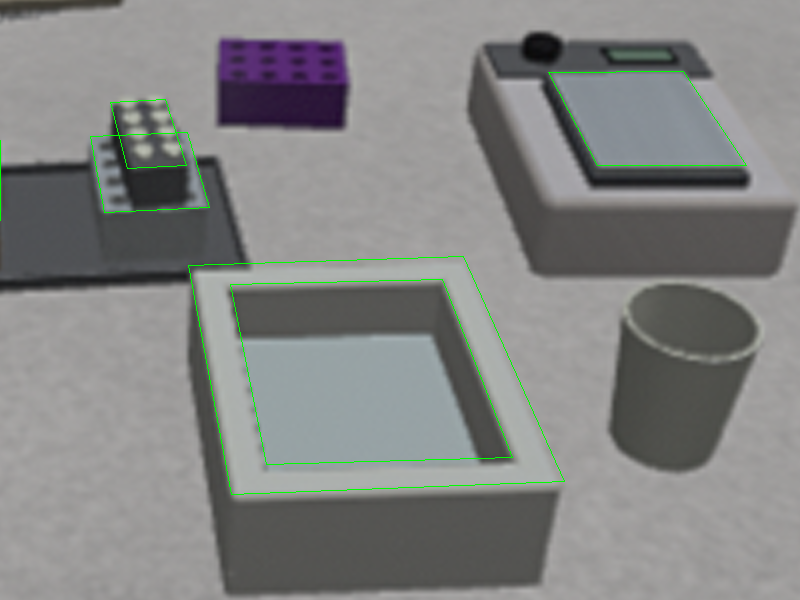

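View pics/o4.png

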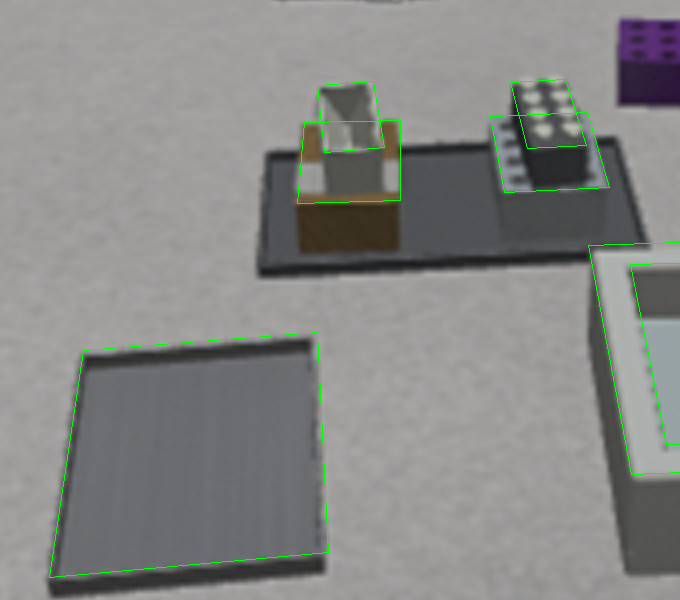

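Request:
{"method": "drive_tool", "body": {
  "moves": [
    [[6,-12,0],1],
    [[22,-38,0],3],
    [[40,-69,0],6],
    [[60,-103,0],9],
    [[80,-138,0],12],
    [[100,-172,0],14.9],
    [[120,-206,0],14.9],
    [[140,-240,0],14.9]
  ],
  "fingers": 70,
  "squeeze": 30
}}

```text
time: 0.77
tool_pos: [293.2, 338.4, 252.9]
tcp_rot: [-180.0, -0.0, -179.8]
ft_force: [1.2, -0.1, 1.2]
finger_gap: 70.3
```

```bash
python3 - <<'E'
from fit import *
t=load("top0")
c=cv([(164,132),(215,132),(164,300),(218,300)],250,190,6.5)
print([ray(t,u,v,83).round(1)[:2] for u,v in c], ray(t,*c.mean(0),83))
b=load("top0"); print([proj(t,[[x,y,0]]) for x,y in ((446,77),)])
E
```

```text
[array([478.9,  88.6]), array([478.9,  69.8]), array([416.9,  87.8]), array([416.9,  68.1])] [447.77170891  78.56754521  83.        ]
[array([[281.80805504, 227.09390911]])]
```

Request:
{"method": "drive_tool", "body": {
  "moves": [
    [[22,-38,-10],0],
    [[44,-76,-20],0],
    [[66,-113,-30],0],
    [[88,-150,-40],0],
    [[110,-188,-60],0],
    [[132,-225,-80],0],
    [[148,-253,-100],0],
    [[154,-263,-120],0]
  ]
}}

```text
time: 1.43
tool_pos: [449.2, 74.7, 134.4]
tcp_rot: [-180.0, 0.3, -179.9]
ft_force: [0.8, 0.6, 0.0]
finger_gap: 70.0
```

Request:
{"method": "drive_tool", "body": {
  "moves": [
    [[0,0,-15],0],
    [[0,0,-32],0],
    [[0,0,-45],0],
    [[0,0,-54],0],
    [[0,0,-60],0],
    [[0,0,-62],0],
    [[0,0,-63],0],
    [[0,0,-63],0]
  ]
}}

```text
time: 2.1
tool_pos: [447.3, 77.4, 70.9]
tcp_rot: [180.0, 0.0, -179.8]
ft_force: [0.6, 0.1, -0.7]
finger_gap: 69.7
```

Look with both cameras, enlarged, to check before closing (and confirm the rack).

```bash
cat > look.py <<'E'
from h import *
from bench import r
def look(n,boxes):
    o=[]
    for cam,b in boxes:
        d=r.snapshot(cam);pickle.dump(d,open(f"{cam}_{n}.pkl","wb"))
        crop(d,*b,f"{n}_{cam}.png")
E
python3 - <<'E'
from look import *
look("a",[("scene",(240,140,140,100,5.5))])
E
```

```text
(no output)
```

View pics/a_scene.png

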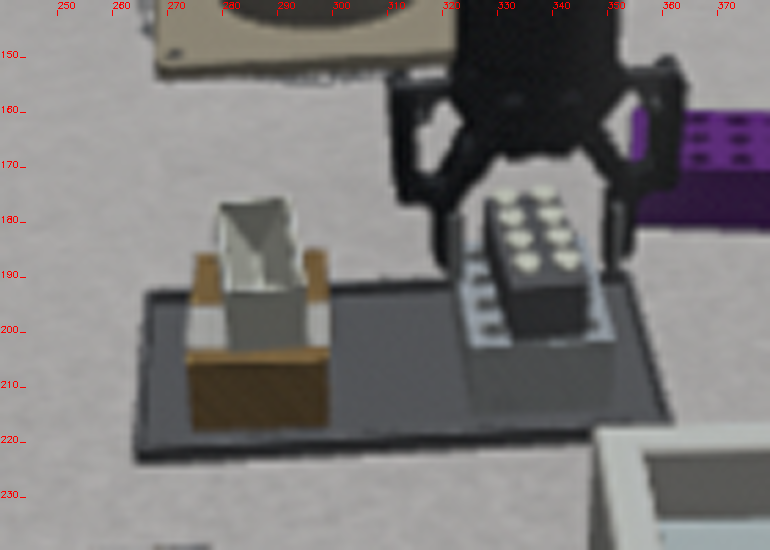

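The fingers at columns 319 and 352 straddle the grey rack, which sits on the bare grey block. The purple look-alike at (370,170) isn't involved. Closing.

Request:
{"method": "drive_tool", "body": {
  "moves": [
    [[0,0,0],0],
    [[0,0,0],0],
    [[0,0,0],0],
    [[0,0,0],0],
    [[0,0,0],0],
    [[0,0,0],0],
    [[0,0,0],0],
    [[0,0,0],0]
  ],
  "fingers": 25
}}

```text
time: 2.82
tool_pos: [447.5, 77.3, 71.1]
tcp_rot: [180.0, 0.1, -179.9]
ft_force: [-1.1, 0.5, 5.3]
finger_gap: 37.2
```

Request:
{"method": "drive_tool", "body": {
  "moves": [
    [[0,0,1],0],
    [[0,0,4],0],
    [[0,0,10],0],
    [[0,0,20],0],
    [[0,0,30],0],
    [[0,0,36],0],
    [[0,0,40],0],
    [[0,0,40],0]
  ]
}}

```text
time: 3.48
tool_pos: [447.9, 77.3, 111.9]
tcp_rot: [180.0, 0.2, -179.9]
ft_force: [0.8, -0.7, -0.8]
finger_gap: 37.5
```

```bash
python3 - <<'E'
from look import *
print(r.sense()["finger_gap"])
look("b",[("scene",(240,140,140,100,5.5)),("top",(240,160,140,110,5.5))])
E
```

```text
37.47591387311607
```

View pics/b_scene.png

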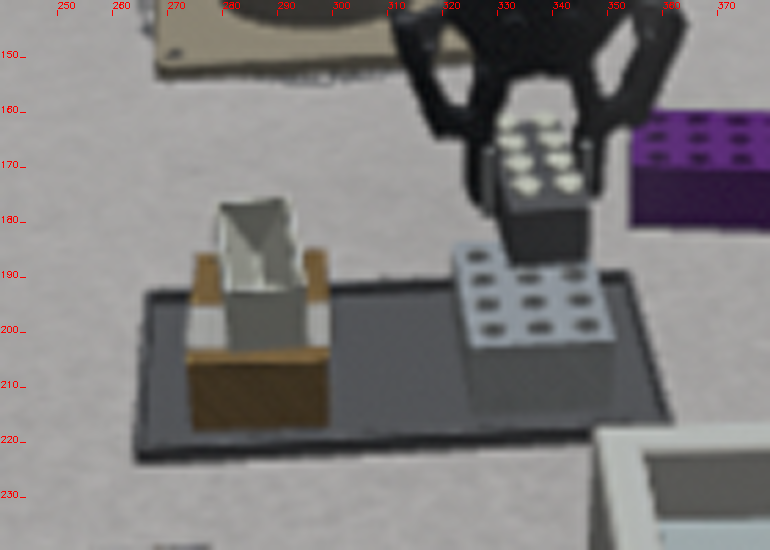

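The rack is lifted cleanly off the block: rack at (337,175), block left level at (330,200). Carrying it to the shaker.

Request:
{"method": "drive_tool", "body": {
  "moves": [
    [[0,-5,15],0],
    [[1,-18,40],0],
    [[3,-40,60],0.2],
    [[5,-70,80],0.3],
    [[7,-105,90],0.4],
    [[9,-140,90],0.6],
    [[11,-175,90],0.8],
    [[13,-210,90],1]
  ]
}}

```text
time: 4.25
tool_pos: [459.6, -134.4, 200.1]
tcp_rot: [180.0, -0.0, -178.8]
ft_force: [1.6, -0.1, -0.1]
finger_gap: 37.5
```

Request:
{"method": "drive_tool", "body": {
  "moves": [
    [[2,-36,0],0],
    [[4,-72,0],0],
    [[6,-108,0],0],
    [[9,-145,0],0],
    [[11,-183,0],0],
    [[13,-218,0],0],
    [[14,-246,0],0],
    [[15,-263,0],0]
  ]
}}

```text
time: 4.92
tool_pos: [474.0, -398.7, 199.1]
tcp_rot: [180.0, -0.1, -179.0]
ft_force: [0.7, -0.0, -1.0]
finger_gap: 37.8
```

Request:
{"method": "drive_tool", "body": {
  "moves": [
    [[0,-5,0],0],
    [[0,-9,-5],0],
    [[0,-10,-15],0],
    [[0,-10,-28],0],
    [[0,-10,-40],0],
    [[0,-10,-48],0],
    [[0,-10,-54],0],
    [[0,-10,-56],0]
  ]
}}

```text
time: 5.58
tool_pos: [474.4, -404.5, 142.3]
tcp_rot: [179.9, -0.1, -178.8]
ft_force: [-0.6, 0.2, -0.2]
finger_gap: 37.7
```

```bash
python3 - <<'E'
from look import *
s=r.sense();print(s["tool_pos"],s["tcp_rot"],s["ft_force"])
look("c",[("scene",(90,130,130,110,5.5)),("top",(420,150,110,120,5))])
E
```

```text
[ 474.41316147 -404.51084546  142.28335643] [ 1.79886418e+02 -1.05351588e-01 -1.78829655e+02] [-0.58350605  0.16496641 -0.23981583]
```

View pics/c_scene.png

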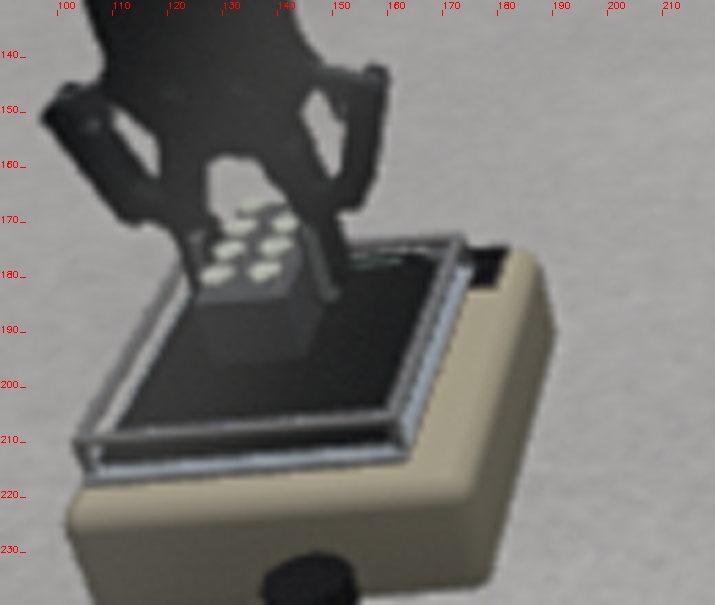

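View pics/c_top.png

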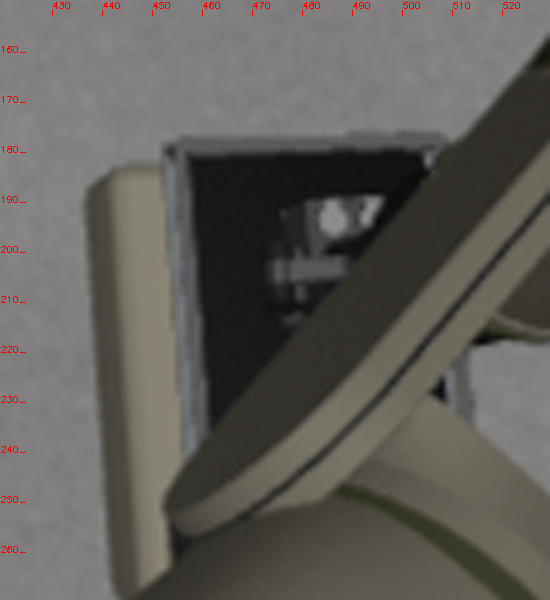

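```bash
python3 - <<'E'
from fit import *
d=load("scene_c")
c=cv([(80,441),(399,412),(463,238)],90,130,5.5)
print([ray(d,u,v,108).round(1) for u,v in c])
t=load("top_c")
c=cv([(178,145)],420,150,5); print(ray(t,*c[0],108))
c=cv([(305,198)],420,150,5); print(ray(t,*c[0],142-27+32))
E
```

```text
[array([ 558.8, -465. ,  108. ]), array([ 551.8, -340.2,  108. ]), array([ 402.6, -343.7,  108. ])]
[ 550.19967382 -340.15309768  108.        ]
[ 517.29191561 -384.05686321  147.        ]
```

Request:
{"method": "drive_tool", "body": {
  "moves": [
    [[0,0,-3],0],
    [[1,0,-7],0],
    [[1,0,-11],0],
    [[1,0,-14],0],
    [[1,0,-16.5],0],
    [[1,0,-18],0],
    [[1,0,-18.5],0],
    [[1,0,-18.5],0]
  ]
}}

```text
time: 6.35
tool_pos: [475.9, -405.7, 125.6]
tcp_rot: [180.0, -0.0, -178.9]
ft_force: [0.2, 0.9, -0.6]
finger_gap: 37.9
```

Request:
{"method": "drive_tool", "body": {
  "moves": [
    [[0,0,-0.3],0],
    [[0,0,-0.6],0],
    [[0,0,-0.9],0],
    [[0,0,-1.2],0],
    [[0,0,-1.5],0],
    [[0,0,-1.5],0],
    [[0,0,-1.5],0],
    [[0,0,-1.5],0]
  ]
}}

```text
time: 7.02
tool_pos: [475.9, -405.8, 124.4]
tcp_rot: [-180.0, 0.0, -178.9]
ft_force: [0.3, 0.4, -0.4]
finger_gap: 37.8
```

Request:
{"method": "drive_tool", "body": {
  "moves": [
    [[0,0,-0.3],0],
    [[0,0,-0.6],0],
    [[0,0,-0.9],0],
    [[0,0,-1.2],0],
    [[0,0,-1.5],0],
    [[0,0,-1.8],0],
    [[0,0,-2],0],
    [[0,0,-2],0]
  ]
}}

```text
time: 7.68
tool_pos: [475.9, -405.8, 122.2]
tcp_rot: [180.0, -0.0, -178.9]
ft_force: [-0.1, -0.8, 0.3]
finger_gap: 37.5
```

Request:
{"method": "drive_tool", "body": {
  "moves": [
    [[0,0,-0.2],0],
    [[0,0,-0.4],0],
    [[0,0,-0.6],0],
    [[0,0,-0.8],0],
    [[0,0,-0.8],0],
    [[0,0,-0.8],0],
    [[0,0,-0.8],0],
    [[0,0,-0.8],0]
  ]
}}

```text
time: 8.35
tool_pos: [476.0, -405.9, 122.1]
tcp_rot: [-180.0, 0.0, -178.9]
ft_force: [-2.7, 2.9, 5.6]
finger_gap: 37.7
```

Contact (5.6 N). Release gently and raise.

Request:
{"method": "drive_tool", "body": {
  "moves": [
    [[0,0,0],0],
    [[0,0,0],0],
    [[0,0,0],0],
    [[0,0,0],0],
    [[0,0,0],0],
    [[0,0,0],0],
    [[0,0,0],0],
    [[0,0,0],0]
  ],
  "fingers": 60
}}

```text
time: 9.02
tool_pos: [475.9, -405.8, 121.5]
tcp_rot: [-180.0, -0.0, -178.9]
ft_force: [1.0, 0.2, 0.6]
finger_gap: 59.8
```

Request:
{"method": "drive_tool", "body": {
  "moves": [
    [[0,0,2],0],
    [[0,0,8],0],
    [[0,0,18],0],
    [[0,0,30],0],
    [[0,0,45],0],
    [[0,0,60],0],
    [[0,0,72],0],
    [[0,0,80],0]
  ],
  "fingers": 60
}}

```text
time: 9.68
tool_pos: [476.7, -406.5, 204.8]
tcp_rot: [-179.8, 0.1, -178.9]
ft_force: [0.2, -0.9, 0.1]
finger_gap: 59.9
```

Request:
{"method": "drive_tool", "body": {
  "moves": [
    [[-2,20,0],-0.3],
    [[-4,50,0],-0.6],
    [[-6,86,0],-1],
    [[-8,122,0],-1.3],
    [[-10,158,0],-1.6],
    [[-12,194,0],-2],
    [[-14,230,0],-2.3],
    [[-16,266,0],-2.3]
  ],
  "fingers": 80
}}

```text
time: 10.35
tool_pos: [459.6, -138.2, 202.0]
tcp_rot: [-180.0, 0.0, 178.8]
ft_force: [0.7, -0.7, 0.7]
finger_gap: 79.9
```

```bash
python3 - <<'E'
from look import *
s=r.sense();print(s["tool_pos"],s["tcp_rot"],s["ft_force"])
look("d",[("scene",(90,140,130,110,5)),("top",(240,170,290,105,2.7))])
t=load("top_d");crop(t,440,165,90,90,6,"d2.png");crop(t,250,190,115,75,6.5,"d3.png")
E
```

```text
[ 459.55734929 -138.23693128  202.02576272] [-1.79990643e+02  3.58138967e-02  1.78791206e+02] [ 0.71853194 -0.69886734  0.66703924]
```

View pics/d2.png

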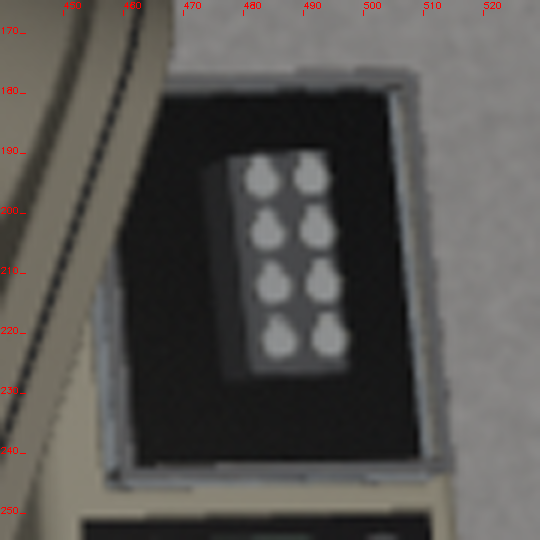

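View pics/d3.png

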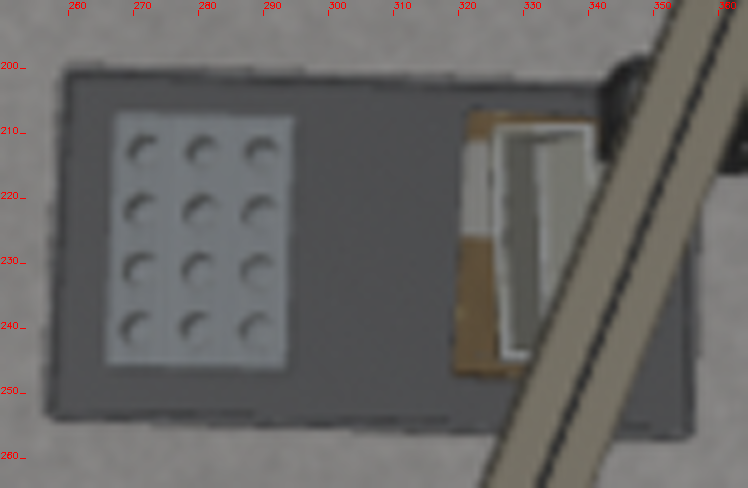

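View pics/d_scene.png

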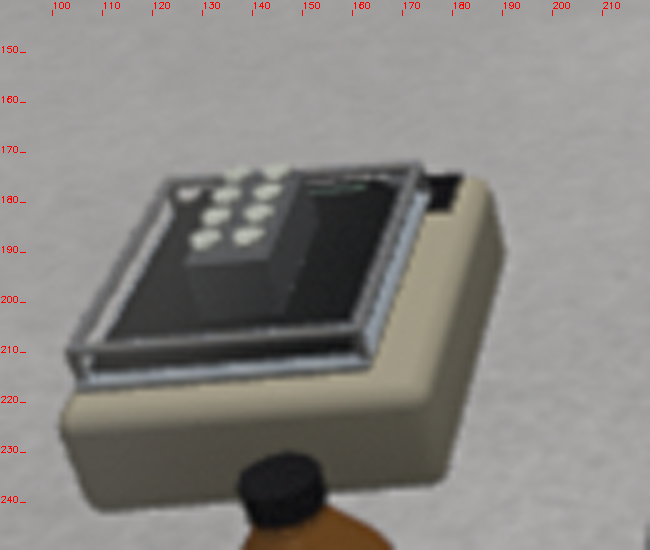

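The rack stands flat, centred and parallel to the rail: caps from (483,194) to (493,219), mat from column 460 to 507. The bare block is still flat on the tray at (279,226). Going to the block.

Request:
{"method": "drive_tool", "body": {
  "moves": [
    [[-2,20,0],0],
    [[-5,55,0],0],
    [[-8,90,-10],0],
    [[-11,126,-25],0],
    [[-13,160,-40],0],
    [[-15,190,-60],0],
    [[-16,210,-80],0],
    [[-16,217,-95],0]
  ],
  "fingers": 82,
  "squeeze": 70
}}

```text
time: 11.12
tool_pos: [443.3, 79.5, 105.5]
tcp_rot: [180.0, -0.0, 179.0]
ft_force: [0.3, 0.1, -0.6]
finger_gap: 81.7
```

Request:
{"method": "drive_tool", "body": {
  "moves": [
    [[0,0,-10],0],
    [[0,0,-25],0],
    [[0,0,-38],0],
    [[0,0,-48],0],
    [[0,0,-56],0],
    [[0,0,-62],0],
    [[0,0,-66],0],
    [[0,0,-68],0]
  ]
}}

```text
time: 11.78
tool_pos: [444.0, 76.9, 38.3]
tcp_rot: [-180.0, -0.0, 178.8]
ft_force: [-0.0, 0.1, -0.5]
finger_gap: 82.2
```

```bash
python3 - <<'E'
from look import *
s=r.sense();print(s["tool_pos"],s["tcp_rot"],s["ft_force"])
look("e",[("scene",(290,140,100,90,6))])
E
```

```text
[444.02947737  76.90481765  38.30164574] [-1.79996422e+02 -8.05002179e-03  1.78804975e+02] [-0.01971431  0.08066149 -0.52878649]
```

View pics/e_scene.png

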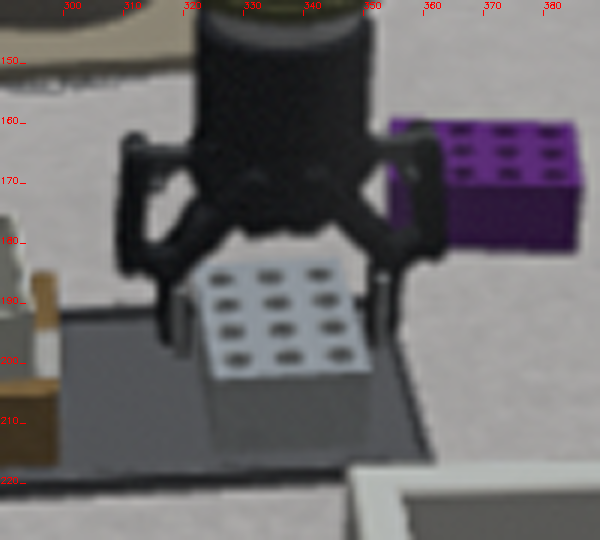

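The fingers at columns 318 and 353 straddle the bare aluminium block. A bit deeper, then close.

Request:
{"method": "drive_tool", "body": {
  "moves": [
    [[0,0,-1],0],
    [[0,0,-2],0],
    [[0,0,-3],0],
    [[0,0,-4],0],
    [[0,0,-5],0],
    [[0,0,-6],0],
    [[0,0,-6],0],
    [[0,0,-6],0]
  ]
}}

```text
time: 12.5
tool_pos: [443.8, 77.2, 32.4]
tcp_rot: [-180.0, -0.0, 178.8]
ft_force: [-0.1, 0.7, 0.3]
finger_gap: 81.8
```

Request:
{"method": "drive_tool", "body": {
  "moves": [
    [[0,0,0],0],
    [[0,0,0],0],
    [[0,0,0],0],
    [[0,0,0],0],
    [[0,0,0],0],
    [[0,0,0],0],
    [[0,0,0],0],
    [[0,0,0],0]
  ],
  "fingers": 55
}}

```text
time: 13.17
tool_pos: [444.3, 77.2, 32.9]
tcp_rot: [180.0, 0.0, 178.8]
ft_force: [-1.3, -1.6, 5.6]
finger_gap: 66.9
```

Request:
{"method": "drive_tool", "body": {
  "moves": [
    [[0,0,1],0],
    [[0,0,3],0],
    [[0,0,8],0],
    [[0,0,16],0],
    [[0,0,26],0],
    [[0,0,34],0],
    [[0,0,40],0],
    [[0,0,40],0]
  ]
}}

```text
time: 13.83
tool_pos: [445.5, 77.3, 74.8]
tcp_rot: [180.0, 0.2, 178.8]
ft_force: [0.9, -0.2, -4.7]
finger_gap: 66.9
```

```bash
python3 - <<'E'
from look import *
s=r.sense();print(s["tool_pos"],s["tcp_rot"],s["ft_force"])
look("f",[("scene",(290,130,100,90,6)),("top",(250,190,115,75,6.5))])
E
```

```text
[445.46523174  77.30115773  74.76773861] [179.98479951   0.20755908 178.8289128 ] [ 0.88732896 -0.24719164 -4.67127452]
```

View pics/f_scene.png

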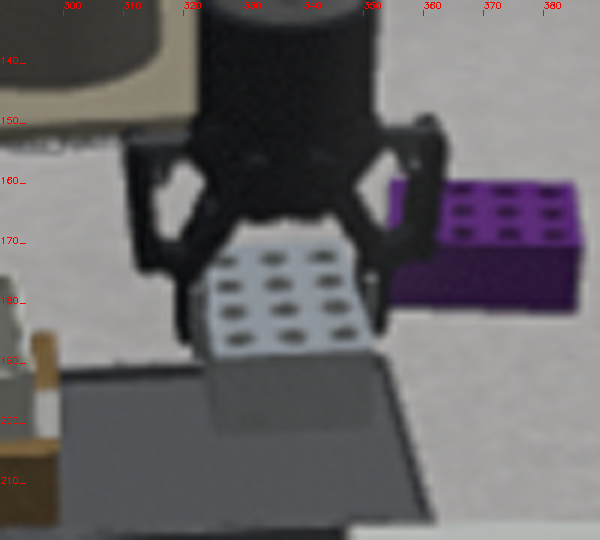

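The block is held level at (335,185) and the ft shows 4.7 N, so the weight matches. Taking it up and over to the heater.

Request:
{"method": "drive_tool", "body": {
  "moves": [
    [[0,0,15],0],
    [[0,2,38],0],
    [[2,14,62],-0.5],
    [[5,34,82],-1.5],
    [[9,62,96],-2.5],
    [[13,95,100],-3.5],
    [[17,130,100],-4.5],
    [[21,165,100],-5.3]
  ]
}}

```text
time: 14.6
tool_pos: [465.0, 243.7, 172.6]
tcp_rot: [180.0, 0.0, 173.4]
ft_force: [0.2, 0.2, -5.0]
finger_gap: 66.8
```

Request:
{"method": "drive_tool", "body": {
  "moves": [
    [[4,34,0],0],
    [[7,66,0],0],
    [[10,96,0],0],
    [[12,120,0],0],
    [[14,138,0],0],
    [[15,150,0],0],
    [[15,155,0],0],
    [[15,155.5,0],0]
  ]
}}

```text
time: 15.27
tool_pos: [479.5, 398.0, 171.7]
tcp_rot: [-179.9, -0.1, 173.6]
ft_force: [-0.4, -0.0, -4.4]
finger_gap: 67.2
```

Request:
{"method": "drive_tool", "body": {
  "moves": [
    [[0,0,-4],0],
    [[0,0,-10],0],
    [[0,0,-18],0],
    [[0,0,-26],0],
    [[0,0,-32],0],
    [[0,0,-37],0],
    [[0,0,-40],0],
    [[0,0,-40],0]
  ]
}}

```text
time: 15.93
tool_pos: [479.4, 397.2, 131.3]
tcp_rot: [-179.9, -0.1, 173.5]
ft_force: [0.0, 0.2, -4.9]
finger_gap: 66.6
```

```bash
python3 - <<'E'
from look import *
s=r.sense();print(s["tool_pos"],s["tcp_rot"],s["ft_force"])
look("g",[("scene",(400,130,110,95,6)),("top",(90,160,115,110,5))])
E
```

```text
[479.44703725 397.23199792 131.28917278] [-1.79932592e+02 -7.49620602e-02  1.73521056e+02] [ 0.01158903  0.1595598  -4.94223067]
```

View pics/g_scene.png

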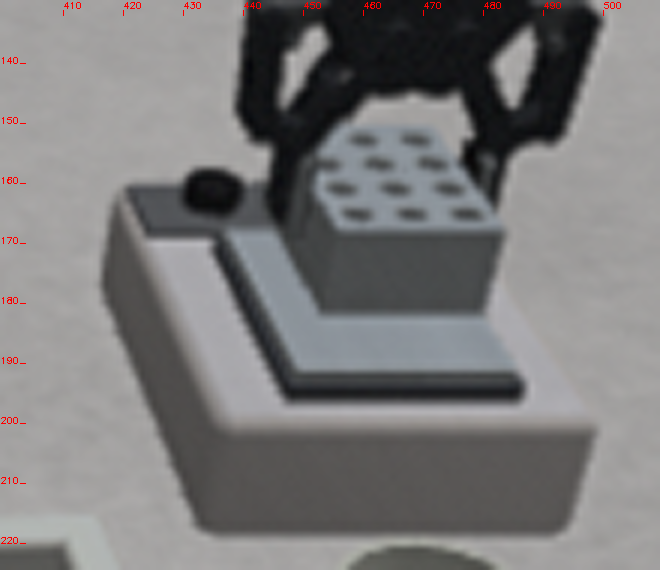

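View pics/g_top.png

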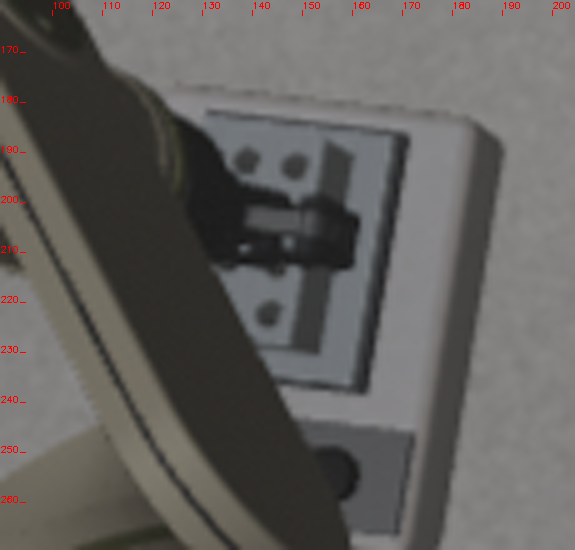

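```bash
python3 - <<'E'
from fit import *
d=load("scene_g")
for (x,z) in [((295,372),85),((523,372),85),((322,312),102.6),((486,312),102.6),((333,231),142.6),((503,231),142.6)]:
    print(x,ray(d,*cv([x],400,130,6)[0],z).round(1))
from math import *
for c,a,L,W,tag in(((480,397.6),-6.5,122,92,"plate"),((479.4,397.2),-6.5,96,68,"blk")):
    a=radians(a)
    for s in(1,-1): print(tag,c[0]+L/2*cos(a)-s*W/2*sin(a),c[1]+L/2*sin(a)+s*W/2*cos(a))
E
```

```text
(295, 372) [538.2 343.7  85. ]
(523, 372) [549.  436.6  85. ]
(322, 312) [520.9 359.  102.6]
(486, 312) [528.8 426.1 102.6]
(333, 231) [523.9 354.8 142.6]
(503, 231) [532.  422.6 142.6]
plate 545.8152310295956 436.39890932128077
plate 535.4005353629481 344.9902985990347
blk 530.940358340585 425.54768883214444
blk 523.2425398043673 357.9848026461365
```

Request:
{"method": "drive_tool", "body": {
  "moves": [
    [[0.5,0,-2],0],
    [[1,0,-5],0],
    [[1.5,0,-8],0],
    [[2,0,-11],0],
    [[2,0,-13],0],
    [[2,0,-14],0],
    [[2,0,-14.5],0],
    [[2,0,-15],0]
  ]
}}

```text
time: 16.7
tool_pos: [481.9, 397.7, 117.4]
tcp_rot: [-180.0, -0.0, 173.5]
ft_force: [1.3, -0.8, -4.1]
finger_gap: 67.1
```

Request:
{"method": "drive_tool", "body": {
  "moves": [
    [[0,0,-0.3],0],
    [[0,0,-0.6],0],
    [[0,0,-0.9],0],
    [[0,0,-1.2],0],
    [[0,0,-1.5],0],
    [[0,0,-1.7],0],
    [[0,0,-1.7],0],
    [[0,0,-1.7],0]
  ]
}}

```text
time: 17.37
tool_pos: [481.9, 397.7, 115.8]
tcp_rot: [-180.0, -0.0, 173.5]
ft_force: [-0.8, 0.7, -5.3]
finger_gap: 66.8
```

Request:
{"method": "drive_tool", "body": {
  "moves": [
    [[0,0,-0.2],0],
    [[0,0,-0.4],0],
    [[0,0,-0.6],0],
    [[0,0,-0.8],0],
    [[0,0,-1],0],
    [[0,0,-1],0],
    [[0,0,-1],0],
    [[0,0,-1],0]
  ]
}}

```text
time: 18.03
tool_pos: [481.9, 397.7, 114.8]
tcp_rot: [-180.0, -0.0, 173.5]
ft_force: [0.2, 0.3, -4.3]
finger_gap: 66.7
```

Request:
{"method": "drive_tool", "body": {
  "moves": [
    [[0,0,-0.2],0],
    [[0,0,-0.4],0],
    [[0,0,-0.6],0],
    [[0,0,-0.8],0],
    [[0,0,-1],0],
    [[0,0,-1],0],
    [[0,0,-1],0],
    [[0,0,-1],0]
  ]
}}

```text
time: 18.7
tool_pos: [481.9, 397.7, 114.0]
tcp_rot: [180.0, 0.0, 173.5]
ft_force: [-0.7, -0.7, -1.8]
finger_gap: 67.0
```

Request:
{"method": "drive_tool", "body": {
  "moves": [
    [[0,0,-0.2],0],
    [[0,0,-0.3],0],
    [[0,0,-0.4],0],
    [[0,0,-0.5],0],
    [[0,0,-0.5],0],
    [[0,0,-0.5],0],
    [[0,0,-0.5],0],
    [[0,0,-0.5],0]
  ]
}}

```text
time: 19.37
tool_pos: [481.9, 397.7, 114.0]
tcp_rot: [180.0, 0.0, 173.5]
ft_force: [-4.1, -3.8, 3.7]
finger_gap: 67.0
```

Seated (weight transferred). Release and rise, then look.

Request:
{"method": "drive_tool", "body": {
  "moves": [
    [[0,0,0],0],
    [[0,0,0],0],
    [[0,0,0],0],
    [[0,0,0],0],
    [[0,0,0],0],
    [[0,0,0],0],
    [[0,0,0],0],
    [[0,0,0],0]
  ],
  "fingers": 82
}}

```text
time: 20.03
tool_pos: [482.0, 397.7, 113.3]
tcp_rot: [180.0, 0.0, 173.5]
ft_force: [0.4, 0.4, 0.2]
finger_gap: 82.0
```

Request:
{"method": "drive_tool", "body": {
  "moves": [
    [[0,0,2],0],
    [[0,0,8],0],
    [[0,0,18],0],
    [[0,0,32],0],
    [[0,0,48],0],
    [[0,0,62],0],
    [[0,0,74],0],
    [[0,0,85],0]
  ]
}}

```text
time: 20.7
tool_pos: [482.4, 398.1, 200.8]
tcp_rot: [179.9, 0.1, 173.5]
ft_force: [0.8, -0.4, -0.6]
finger_gap: 82.3
```

Request:
{"method": "drive_tool", "body": {
  "moves": [
    [[-2,-20,0],1],
    [[-4,-50,0],2],
    [[-7,-86,0],3],
    [[-10,-122,0],4],
    [[-13,-158,0],5],
    [[-16,-194,0],6],
    [[-19,-230,0],7],
    [[-22,-266,0],8]
  ],
  "fingers": 60,
  "squeeze": 25
}}

```text
time: 21.37
tool_pos: [459.5, 130.2, 199.0]
tcp_rot: [180.0, 0.0, -178.4]
ft_force: [-0.3, -0.2, -0.1]
finger_gap: 60.3
```

```bash
python3 - <<'E'
from look import *
s=r.sense();print(s["tool_pos"],s["tcp_rot"],s["ft_force"])
look("i",[("scene",(400,130,110,95,6)),("top",(100,170,95,105,5.5))])
t=load("top_i");crop(t,300,190,60,65,8,"i3.png")
E
```

```text
[459.52183968 130.21625732 198.99399798] [ 1.79997090e+02  3.99792927e-02 -1.78401365e+02] [-0.32259152 -0.24716721 -0.13981391]
```

View pics/i_scene.png

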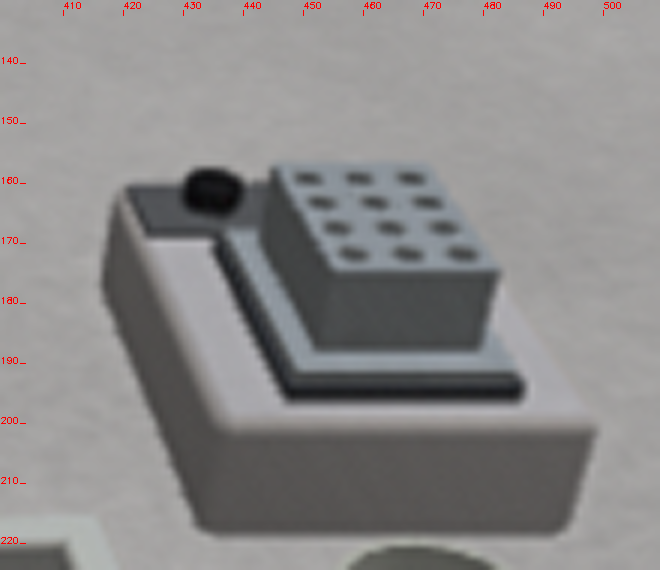

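View pics/i_top.png

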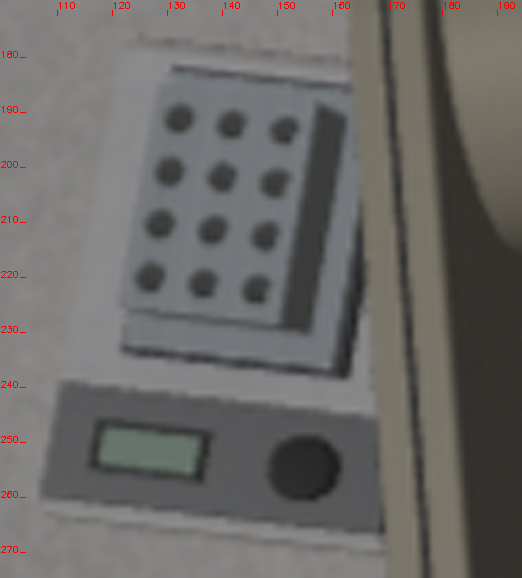

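View pics/i3.png

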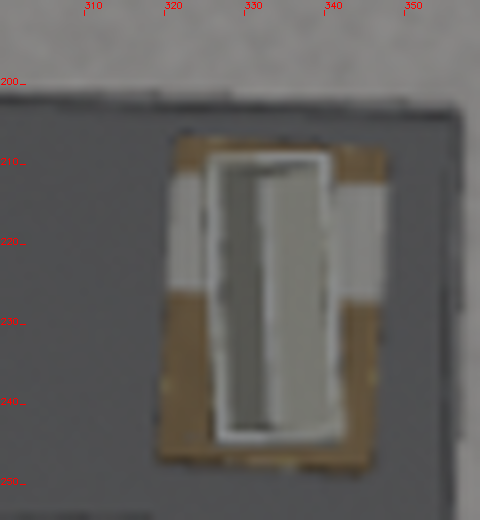

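The block sits flat on the hot plate, square to it, with margins of roughly 12–16 mm front and back (within ~2 mm of centre). Now the trough.

```bash
python3 - <<'E'
from fit import *
t=load("top_i")
m=rectfit(t,cv([(207,154),(330,152),(344,440),(217,443)],300,190,8),78,86,38);print(m[:4])
m=rectfit(t,cv([(172,135),(389,150),(371,473),(155,460)],300,190,8),44,100,66);print(m[:4])
E
```

```text
(array([439.16152701, -52.99826995]), np.float64(1.7932208337270177), array([0.75335023, 0.56206828, 0.5333093 , 0.297592  ]), [np.float64(86.76247966647247), np.float64(37.44988862345133)])
(array([440.50906613, -53.78641385]), np.float64(-3.590248217229593), array([1.02608706, 0.76523208, 0.29951969, 0.38502057]), [np.float64(100.58060511141647), np.float64(66.98058998447519)])
```

Request:
{"method": "drive_tool", "body": {
  "moves": [
    [[-2,-20,0],0],
    [[-6,-52,0],0.3],
    [[-10,-88,-5],0.3],
    [[-14,-122,-15],0.3],
    [[-17,-150,-30],0.3],
    [[-19,-170,-45],0.3],
    [[-20,-181,-60],0.3],
    [[-20.5,-184.7,-75],0.3]
  ],
  "fingers": 64
}}

```text
time: 22.13
tool_pos: [439.7, -54.6, 123.4]
tcp_rot: [-180.0, 0.1, -178.3]
ft_force: [0.3, -0.1, -0.6]
finger_gap: 64.0
```

Request:
{"method": "drive_tool", "body": {
  "moves": [
    [[0,0,-10],0],
    [[0,0,-22],0],
    [[0,0,-33],0],
    [[0,0,-42],0],
    [[0,0,-48],0],
    [[0,0,-52],0],
    [[0,0,-54],0],
    [[0,0,-54],0]
  ]
}}

```text
time: 22.8
tool_pos: [439.4, -52.8, 69.2]
tcp_rot: [180.0, -0.0, -178.2]
ft_force: [0.6, -0.3, 0.2]
finger_gap: 64.1
```

```bash
python3 - <<'E'
from look import *
s=r.sense();print(s["tool_pos"],s["tcp_rot"],s["ft_force"])
look("j",[("scene",(240,140,100,90,6))])
E
```

```text
[439.41563308 -52.81157408  69.15889434] [ 1.79995557e+02 -1.70185591e-02 -1.78155648e+02] [ 0.56374701 -0.29106758  0.15129516]
```

View pics/j_scene.png

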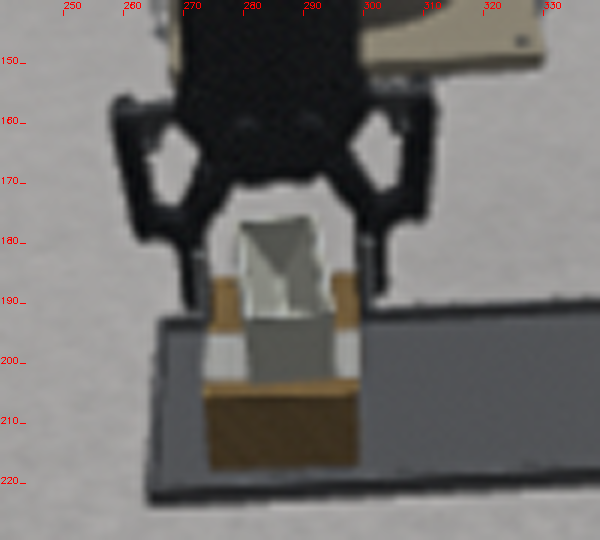

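The fingers at columns 272 and 301 straddle the trough above the carton's top. Closing gently.

Request:
{"method": "drive_tool", "body": {
  "moves": [
    [[0,0,1],0],
    [[0,0,1],0],
    [[0,0,1],0],
    [[0,0,1],0],
    [[0,0,1],0],
    [[0,0,1],0],
    [[0,0,1],0],
    [[0,0,1],0]
  ],
  "fingers": 28
}}

```text
time: 23.52
tool_pos: [440.1, -53.2, 71.1]
tcp_rot: [-180.0, 0.1, -178.2]
ft_force: [-0.7, 1.0, 6.2]
finger_gap: 37.8
```

Request:
{"method": "drive_tool", "body": {
  "moves": [
    [[0,0,1],0],
    [[0,0,4],0],
    [[0,0,10],0],
    [[0,0,20],0],
    [[0,0,30],0],
    [[0,0,36],0],
    [[0,0,40],0],
    [[0,0,40],0]
  ]
}}

```text
time: 24.18
tool_pos: [440.4, -53.2, 111.9]
tcp_rot: [-180.0, 0.1, -178.2]
ft_force: [0.1, -0.2, -0.4]
finger_gap: 37.7
```

```bash
python3 - <<'E'
from look import *
s=r.sense();print(s["tool_pos"],s["tcp_rot"],s["ft_force"])
look("k",[("scene",(240,140,100,90,6)),("top",(300,190,60,65,8))])
E
```

```text
[440.40509962 -53.21495475 111.92419034] [-1.79959438e+02  1.43883971e-01 -1.78168295e+02] [ 0.12193385 -0.19928552 -0.4329268 ]
```

View pics/k_scene.png

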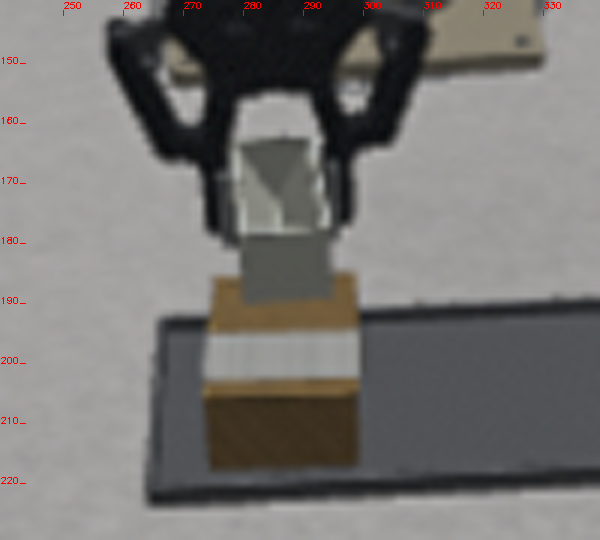

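The trough is lifted alone at (286,160), and the carton stays on the tray. Moving to the spill tray.

Request:
{"method": "drive_tool", "body": {
  "moves": [
    [[8,-3,10],0],
    [[30,-12,20],-0.5],
    [[64,-26,25],-1],
    [[100,-41,25],-1.3],
    [[138,-57,25],-1.3],
    [[176,-72,25],-1.3],
    [[208,-86,25],-1.3],
    [[228,-94,20],-1.3]
  ]
}}

```text
time: 24.95
tool_pos: [670.2, -148.6, 130.1]
tcp_rot: [-180.0, 0.1, -179.5]
ft_force: [0.4, -0.5, 0.3]
finger_gap: 37.6
```

Request:
{"method": "drive_tool", "body": {
  "moves": [
    [[5,-2,-8],0],
    [[7,-2.7,-20],0],
    [[7,-2.7,-35],0],
    [[7,-2.7,-50],0],
    [[7,-2.7,-62],0],
    [[7,-2.7,-72],0],
    [[7,-2.7,-78],0],
    [[7,-2.7,-80],0]
  ]
}}

```text
time: 25.62
tool_pos: [673.2, -149.2, 48.6]
tcp_rot: [180.0, -0.1, -179.5]
ft_force: [0.3, -0.5, -0.1]
finger_gap: 37.7
```

```bash
python3 - <<'E'
from look import *
s=r.sense();print(s["tool_pos"],s["tcp_rot"],s["ft_force"])
look("l",[("scene",(200,180,110,125,4.7)),("top",(325,90,90,100,6))])
E
```

```text
[ 673.21221286 -149.19914446   48.5533265 ] [ 1.79958655e+02 -1.30815556e-01 -1.79461888e+02] [ 0.32840391 -0.46331585 -0.06379719]
```

View pics/l_scene.png

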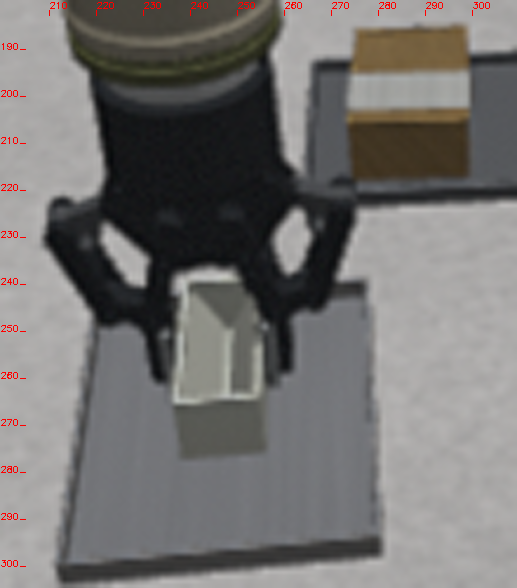

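View pics/l_top.png

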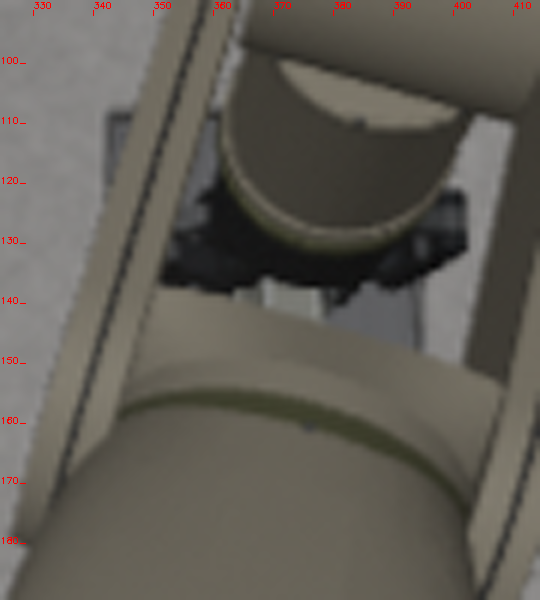

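The trough hangs over the middle of the steel tray, level (scene (247,255); tray spans columns 212–281). Lowering.

Request:
{"method": "drive_tool", "body": {
  "moves": [
    [[0,0,-3],0],
    [[0.5,0,-6],0],
    [[0.5,0,-9],0],
    [[0.5,0,-12],0],
    [[0.5,0,-14],0],
    [[0.5,0,-15],0],
    [[0.5,0,-15.5],0],
    [[0.5,0,-16],0]
  ]
}}

```text
time: 26.38
tool_pos: [675.0, -149.7, 34.3]
tcp_rot: [-180.0, -0.0, -179.5]
ft_force: [1.1, -0.3, -0.6]
finger_gap: 37.7
```

Request:
{"method": "drive_tool", "body": {
  "moves": [
    [[0,0,-0.3],0],
    [[0,0,-0.6],0],
    [[0,0,-0.9],0],
    [[0,0,-1.2],0],
    [[0,0,-1.5],0],
    [[0,0,-1.5],0],
    [[0,0,-1.5],0],
    [[0,0,-1.5],0]
  ]
}}

```text
time: 27.05
tool_pos: [674.9, -149.7, 32.8]
tcp_rot: [180.0, 0.0, -179.5]
ft_force: [0.3, -0.2, -0.9]
finger_gap: 37.5
```

Request:
{"method": "drive_tool", "body": {
  "moves": [
    [[0,0,-0.2],0],
    [[0,0,-0.4],0],
    [[0,0,-0.6],0],
    [[0,0,-0.8],0],
    [[0,0,-1],0],
    [[0,0,-1],0],
    [[0,0,-1],0],
    [[0,0,-1],0]
  ]
}}

```text
time: 27.72
tool_pos: [674.9, -149.7, 31.9]
tcp_rot: [-180.0, 0.0, -179.5]
ft_force: [-0.3, 0.3, -1.4]
finger_gap: 37.5
```

Request:
{"method": "drive_tool", "body": {
  "moves": [
    [[0,0,-0.2],0],
    [[0,0,-0.4],0],
    [[0,0,-0.6],0],
    [[0,0,-0.8],0],
    [[0,0,-1],0],
    [[0,0,-1.2],0],
    [[0,0,-1.3],0],
    [[0,0,-1.3],0]
  ]
}}

```text
time: 28.38
tool_pos: [674.9, -149.7, 30.5]
tcp_rot: [-180.0, -0.0, -179.5]
ft_force: [0.3, 0.3, -0.5]
finger_gap: 37.7
```

Request:
{"method": "drive_tool", "body": {
  "moves": [
    [[0,0,-0.2],0],
    [[0,0,-0.4],0],
    [[0,0,-0.6],0],
    [[0,0,-0.8],0],
    [[0,0,-0.8],0],
    [[0,0,-0.8],0],
    [[0,0,-0.8],0],
    [[0,0,-0.8],0]
  ]
}}

```text
time: 29.05
tool_pos: [675.0, -149.7, 30.2]
tcp_rot: [-180.0, 0.0, -179.5]
ft_force: [-3.6, -0.1, 5.0]
finger_gap: 37.6
```

Contact. Release, rise, back towards the carton.

Request:
{"method": "drive_tool", "body": {
  "moves": [
    [[0,0,0],0],
    [[0,0,0],0],
    [[0,0,0],0],
    [[0,0,0],0],
    [[0,0,0],0],
    [[0,0,0],0],
    [[0,0,0],0],
    [[0,0,0],0]
  ],
  "fingers": 60
}}

```text
time: 29.72
tool_pos: [674.9, -149.7, 29.7]
tcp_rot: [180.0, -0.0, -179.5]
ft_force: [0.0, 0.3, 0.4]
finger_gap: 59.9
```

Request:
{"method": "drive_tool", "body": {
  "moves": [
    [[0,0,2],0],
    [[0,0,8],0],
    [[0,0,18],0],
    [[0,0,32],0],
    [[0,0,50],0],
    [[0,0,66],0],
    [[0,0,80],0],
    [[0,0,95],0]
  ]
}}

```text
time: 30.38
tool_pos: [675.4, -149.8, 127.2]
tcp_rot: [-180.0, 0.1, -179.5]
ft_force: [0.2, -0.1, 0.5]
finger_gap: 59.8
```

Request:
{"method": "drive_tool", "body": {
  "moves": [
    [[-12,8,5],-0.5],
    [[-38,20,5],-1],
    [[-70,36,5],-2],
    [[-104,54,5],-3],
    [[-138,70,5],-4],
    [[-170,84,5],-4],
    [[-200,92,5],-4],
    [[-220,96,5],-4]
  ],
  "fingers": 82
}}

```text
time: 31.05
tool_pos: [452.5, -52.5, 130.0]
tcp_rot: [180.0, -0.0, 176.6]
ft_force: [-1.2, 0.1, 1.2]
finger_gap: 82.0
```

```bash
python3 - <<'E'
from look import *
s=r.sense();print(s["tool_pos"],s["tcp_rot"],s["ft_force"])
look("m",[("scene",(200,170,150,135,4.2)),("top",(325,90,90,100,6))])
t=load("top_m");crop(t,250,180,115,80,6,"m3.png")
E
```

```text
[452.48254909 -52.53158047 130.00634884] [ 1.79985028e+02 -4.01894164e-02  1.76579271e+02] [-1.1634776   0.10852741  1.17919922]
```

View pics/m_scene.png

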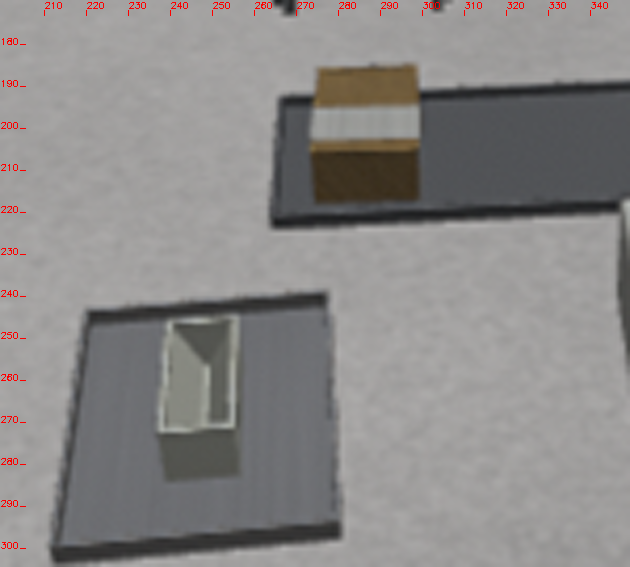

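View pics/m_top.png

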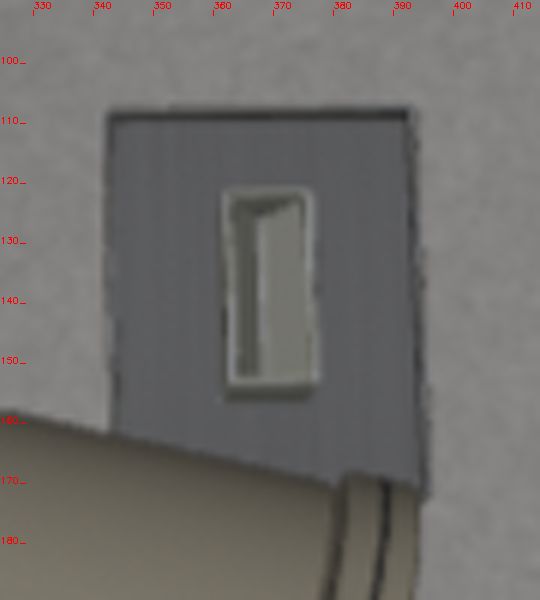

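The trough is flat and centred in the steel tray (top (368,137) within 342–394). Now the carton.

Request:
{"method": "drive_tool", "body": {
  "moves": [
    [[-6,0,-3],0],
    [[-12,0,-10],0],
    [[-14.5,0,-22],0],
    [[-14.5,0,-38],0],
    [[-14.5,0,-55],0],
    [[-14.5,0,-70],0],
    [[-14.5,0,-82],0],
    [[-14.5,0,-88],0]
  ],
  "fingers": 82,
  "squeeze": 35
}}

```text
time: 31.82
tool_pos: [438.8, -53.5, 38.8]
tcp_rot: [180.0, -0.2, 176.5]
ft_force: [-1.3, -0.3, -0.1]
finger_gap: 82.0
```

Request:
{"method": "drive_tool", "body": {
  "moves": [
    [[0,0,-2],0],
    [[0,0,-4],0],
    [[0,0,-6],0],
    [[0,0,-8],0],
    [[0,0,-9],0],
    [[0,0,-9],0],
    [[0,0,-9],0],
    [[0,0,-9],0]
  ]
}}

```text
time: 32.48
tool_pos: [440.7, -53.7, 33.0]
tcp_rot: [-180.0, 0.0, 176.5]
ft_force: [-0.0, 0.0, 0.6]
finger_gap: 81.9
```

```bash
python3 - <<'E'
from look import *
s=r.sense();print(s["tool_pos"],s["tcp_rot"],s["ft_force"])
look("n",[("scene",(240,140,100,90,6))])
E
```

```text
[440.66658468 -53.71801309  33.02300553] [-1.79994285e+02  3.28786739e-02  1.76534235e+02] [-4.75547557e-04  2.60448305e-02  5.74482741e-01]
```

View pics/n_scene.png

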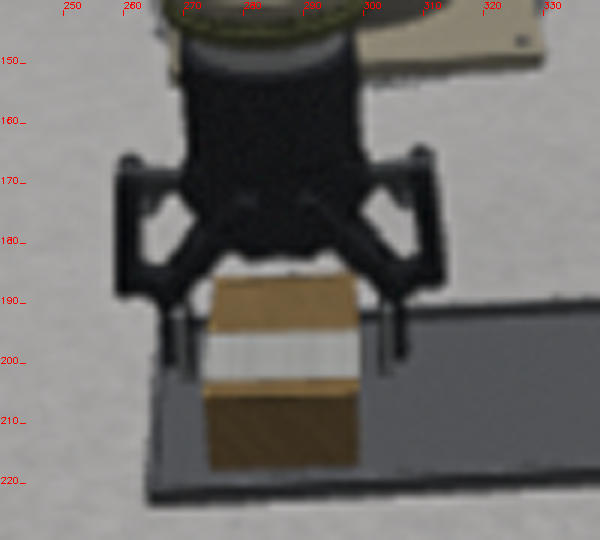

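The fingers at columns 269 and 304 straddle the carton. Closing and lifting.

Request:
{"method": "drive_tool", "body": {
  "moves": [
    [[0,0,0],0],
    [[0,0,0],0],
    [[0,0,0],0],
    [[0,0,0],0],
    [[0,0,0],0],
    [[0,0,0],0],
    [[0,0,0],0],
    [[0,0,0],0]
  ],
  "fingers": 56
}}

```text
time: 33.2
tool_pos: [440.7, -53.8, 33.1]
tcp_rot: [-180.0, 0.0, 176.5]
ft_force: [-2.2, -0.6, 5.1]
finger_gap: 65.6
```

Request:
{"method": "drive_tool", "body": {
  "moves": [
    [[0,0,1],0],
    [[0,0,3],0],
    [[0,0,8],0],
    [[0,0,16],0],
    [[0,0,26],0],
    [[0,0,34],0],
    [[0,0,40],0],
    [[0,0,40],0]
  ]
}}

```text
time: 33.87
tool_pos: [441.9, -54.0, 74.9]
tcp_rot: [-180.0, 0.2, 176.5]
ft_force: [-0.8, -0.2, -0.8]
finger_gap: 65.4
```

```bash
python3 - <<'E'
from look import *
s=r.sense();print(s["tool_pos"],s["tcp_rot"],s["ft_force"])
look("o",[("scene",(240,130,100,95,6)),("top",(200,80,220,180,3.4))])
E
```

```text
[441.89019737 -54.02253876  74.9341754 ] [-179.96450059    0.20026087  176.53105223] [-0.80626291 -0.17200262 -0.80734281]
```

View pics/o_scene.png

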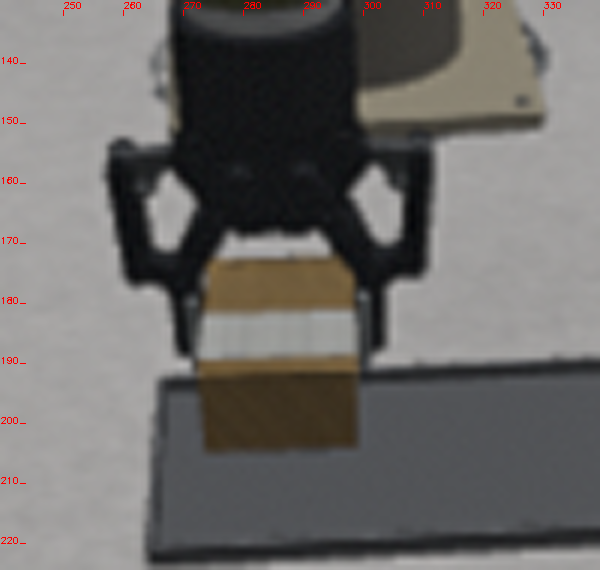

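The carton is held level and clear of the tray. Moving to above the cold box.

Request:
{"method": "drive_tool", "body": {
  "moves": [
    [[0,0,12],0],
    [[5,4,35],0],
    [[20,17,58],0],
    [[42,35,74],0],
    [[68,57,77],0],
    [[95,79,77],0],
    [[122,102,77],0],
    [[149,124,77],0]
  ]
}}

```text
time: 34.63
tool_pos: [590.2, 71.6, 148.9]
tcp_rot: [-180.0, -0.0, 176.5]
ft_force: [0.1, -0.1, -1.5]
finger_gap: 65.5
```

Request:
{"method": "drive_tool", "body": {
  "moves": [
    [[25,21,0],0],
    [[48,40,0],0],
    [[68,57,0],0],
    [[84,70,0],0],
    [[95,79,0],0],
    [[101,84,-5],0],
    [[102,85,-12],0],
    [[102,85,-20],0]
  ]
}}

```text
time: 35.3
tool_pos: [691.1, 155.2, 128.3]
tcp_rot: [-180.0, -0.1, 176.5]
ft_force: [-0.0, -0.4, -1.1]
finger_gap: 65.5
```

```bash
python3 - <<'E'
from look import *
s=r.sense();print(s["tool_pos"],s["tcp_rot"],s["ft_force"])
look("p",[("scene",(330,150,120,150,4)),("top",(200,80,100,100,6))])
E
```

```text
[691.07455218 155.20522679 128.29021175] [-1.79977953e+02 -5.82436483e-02  1.76544546e+02] [-0.02589945 -0.37039732 -1.13965536]
```

View pics/p_scene.png

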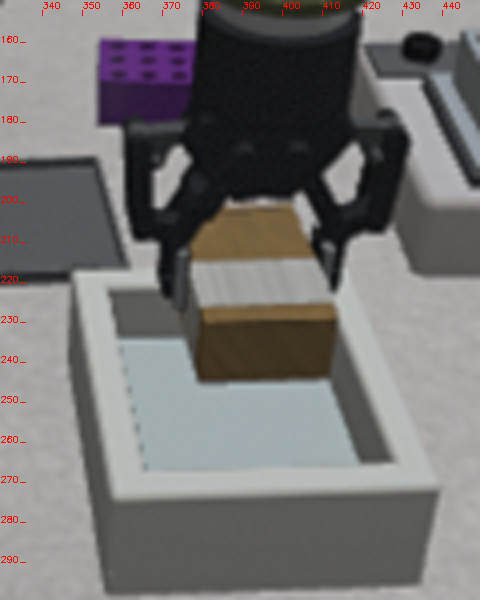

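View pics/p_top.png

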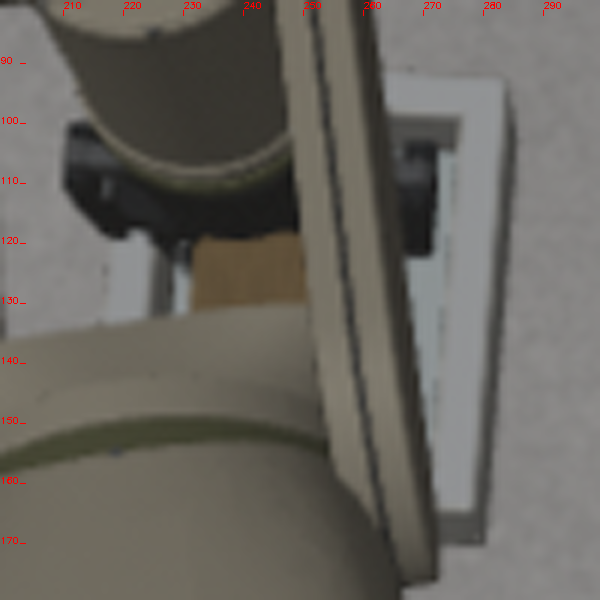

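```bash
python3 - <<'E'
from fit import *
d=load("scene_p")
for (x,z) in [((112,500),70),((438,490),70),((75,271),70),((198,381),99),((331,378),99)]:
    print(x,ray(d,*cv([x],330,150,4)[0],z).round(1))
from math import *
for c,a,L,W,tag in(((691.5,155.3),-3.6,190,162,"box"),((691.1,155.2),-3.6,100,66,"crt")):
    a=radians(a)
    for s in(1,-1): print(tag,c[0]+L/2*cos(a)-s*W/2*sin(a),c[1]+L/2*sin(a)+s*W/2*cos(a))
E
```

```text
(112, 500) [785.4  68.1  70. ]
(438, 490) [796.  225.2  70. ]
(75, 271) [597.5  82.4  70. ]
(198, 381) [737.  119.3  99. ]
(331, 378) [742.2 185.5  99. ]
box 791.3985712825602 230.17506564740523
box 781.2265071188115 68.49473564202525
crt 743.073423565881 184.99535606166728
crt 738.9292492769463 119.12559198540134
```

Request:
{"method": "drive_tool", "body": {
  "moves": [
    [[0,0,-5],0],
    [[1,-0.5,-14],0],
    [[1,-0.5,-26],0],
    [[1,-0.5,-38],0],
    [[1,-0.5,-48],0],
    [[1,-0.5,-55],0],
    [[1,-0.5,-60],0],
    [[1,-0.5,-62],0]
  ]
}}

```text
time: 36.07
tool_pos: [691.6, 154.7, 66.0]
tcp_rot: [-180.0, -0.1, 176.5]
ft_force: [-0.4, -0.3, -2.7]
finger_gap: 65.6
```

Request:
{"method": "drive_tool", "body": {
  "moves": [
    [[0,0,-0.2],0],
    [[0,0,-0.4],0],
    [[0,0,-0.6],0],
    [[0,0,-0.8],0],
    [[0,0,-1],0],
    [[0,0,-1.2],0],
    [[0,0,-1.2],0],
    [[0,0,-1.2],0]
  ]
}}

```text
time: 36.73
tool_pos: [692.5, 154.8, 66.6]
tcp_rot: [180.0, 0.0, 176.5]
ft_force: [-0.0, 0.5, -1.5]
finger_gap: 65.6
```

Request:
{"method": "drive_tool", "body": {
  "moves": [
    [[0,0,-0.3],0],
    [[0,0,-0.6],0],
    [[0,0,-0.9],0],
    [[0,0,-1.2],0],
    [[0,0,-1.5],0],
    [[0,0,-1.8],0],
    [[0,0,-2],0],
    [[0,0,-2],0]
  ]
}}

```text
time: 37.4
tool_pos: [692.4, 154.8, 64.4]
tcp_rot: [-180.0, -0.0, 176.5]
ft_force: [0.7, 0.2, -1.2]
finger_gap: 65.4
```

Request:
{"method": "drive_tool", "body": {
  "moves": [
    [[0,0,-0.2],0],
    [[0,0,-0.4],0],
    [[0,0,-0.6],0],
    [[0,0,-0.8],0],
    [[0,0,-1],0],
    [[0,0,-1.2],0],
    [[0,0,-1.2],0],
    [[0,0,-1.2],0]
  ]
}}

```text
time: 38.07
tool_pos: [692.4, 154.8, 63.3]
tcp_rot: [-180.0, -0.0, 176.5]
ft_force: [0.6, -0.7, -1.6]
finger_gap: 65.4
```

Request:
{"method": "drive_tool", "body": {
  "moves": [
    [[0,0,-0.2],0],
    [[0,0,-0.4],0],
    [[0,0,-0.6],0],
    [[0,0,-0.8],0],
    [[0,0,-1],0],
    [[0,0,-1],0],
    [[0,0,-1],0],
    [[0,0,-1],0]
  ]
}}

```text
time: 38.73
tool_pos: [692.6, 154.9, 63.1]
tcp_rot: [180.0, 0.0, 176.5]
ft_force: [-3.9, -0.9, 5.2]
finger_gap: 65.9
```

Contact. Open only to 76 to keep clear of the foam walls, then up and away.

Request:
{"method": "drive_tool", "body": {
  "moves": [
    [[0,0,0],0],
    [[0,0,0],0],
    [[0,0,0],0],
    [[0,0,0],0],
    [[0,0,0],0],
    [[0,0,0],0],
    [[0,0,0],0],
    [[0,0,0],0]
  ],
  "fingers": 76
}}

```text
time: 39.4
tool_pos: [692.5, 154.8, 62.3]
tcp_rot: [180.0, 0.0, 176.5]
ft_force: [-0.1, -0.5, 0.7]
finger_gap: 75.8
```

Request:
{"method": "drive_tool", "body": {
  "moves": [
    [[0,0,2],0],
    [[0,0,8],0],
    [[0,0,18],0],
    [[0,0,32],0],
    [[0,0,50],0],
    [[0,0,70],0],
    [[0,0,90],0],
    [[0,0,110],0]
  ]
}}

```text
time: 40.07
tool_pos: [692.9, 154.9, 175.5]
tcp_rot: [180.0, 0.1, 176.5]
ft_force: [0.2, 0.7, -0.3]
finger_gap: 75.9
```

Request:
{"method": "drive_tool", "body": {
  "moves": [
    [[-15,-10,10],0],
    [[-45,-30,20],0],
    [[-78,-50,30],0],
    [[-110,-70,30],0],
    [[-142,-90,30],0],
    [[-174,-110,30],0],
    [[-206,-130,30],0],
    [[-230,-145,30],0]
  ]
}}

```text
time: 40.73
tool_pos: [460.7, 8.8, 203.9]
tcp_rot: [-180.0, 0.1, 176.5]
ft_force: [0.3, -0.4, 0.3]
finger_gap: 76.0
```

```bash
python3 - <<'E'
from look import *
s=r.sense();print(s["time"],s["tool_pos"],s["ft_force"])
look("q",[("scene",(0,120,640,190,1.25)),("top",(90,70,440,210,1.8))])
t=load("top_q");crop(t,205,80,90,100,6,"q3.png",10)
E
```

```text
40.7333 [460.70038507   8.75399772 203.87447183] [ 0.28139375 -0.41293752  0.31650225]
```

View pics/q_scene.png

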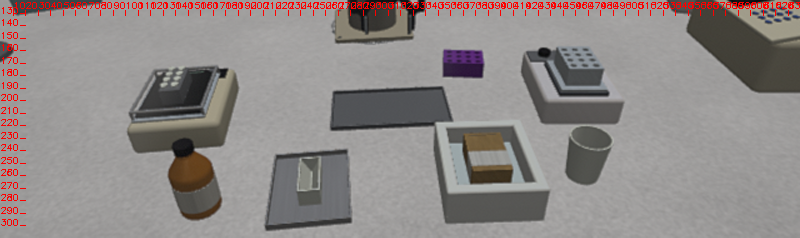

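View pics/q_top.png

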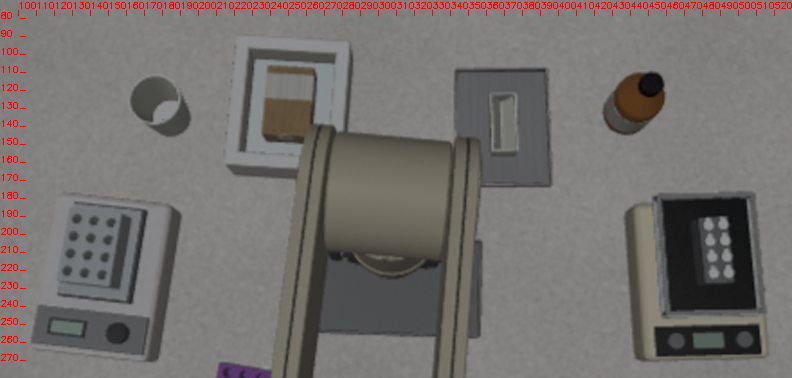

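View pics/q3.png

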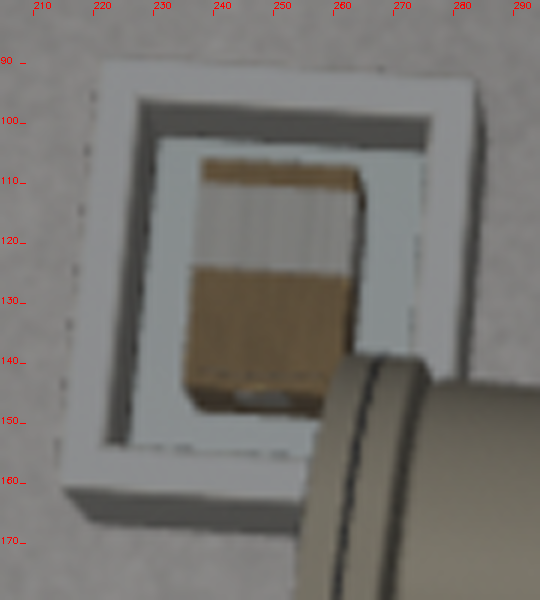

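```bash
python3 - <<'E'
from fit import *
t=load("top_q")
a=cv([(203,157),(357,168),(187,383)],205,80,6)
P=[ray(t,u,v,74)[:2] for u,v in a]; print("carton",(P[1]+P[2])/2,P)
f=cv([(138,97),(433,116),(104,445)],205,80,6);Q=[ray(t,u,v,70)[:2] for u,v in f];print("box inner rim",(Q[1]+Q[2])/2,np.degrees(np.arctan2(*(Q[0]-Q[2])[::-1])),np.degrees(np.arctan2(*(P[0]-P[2])[::-1])))
crop(t,100,170,95,105,5.5,"q4.png");crop(t,440,165,90,90,6,"q5.png")
E
```

```text
carton [693.10319393 154.05317487] [array([744.48880332, 184.32867015]), array([739.66081079, 119.74066002]), array([646.54557707, 188.36568972])]
box inner rim [692.70344751 155.5804186 ] -3.58347429827223 -2.3602788683592912
```

View pics/q4.png

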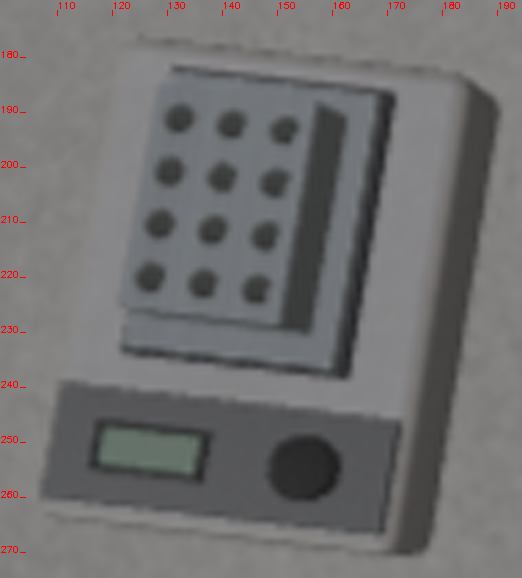

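View pics/q5.png

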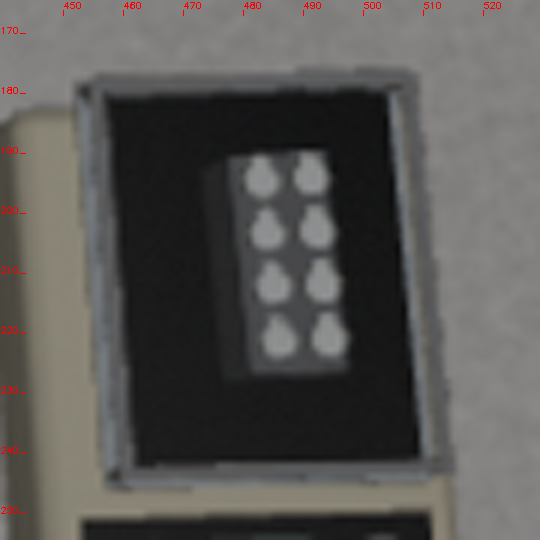

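All four look right: rack, block and carton are centred within about 3 mm, and nothing else has moved. Handing in.

```bash
python3 - <<'E'
from bench import r
print(r.hand_in())
E
```

```text
the job is handed in; nothing more can be done
None
```

All four pieces are in their places and the job is handed in at about 41 s of the 122 s allowed; the hand-in gave no verdict.

I moved them one at a time: rack to the shaker, aluminium block to the heater, trough to the steel spill tray, carton to the cold box. The trough went before the carton because it lay on top of it. Each piece was lowered slowly until the wrist force showed contact (about 4–6 N) before I let go. The purple look-alike was left alone.

**Last checks:**
- **Stance:** in the final pictures all four stand flat and upright, aligned front to back with their places. The bottle and the beaker stand where they were, and the robot touches nothing.
- **Carton:** measured within about 2 mm of the middle of the cold box. Its angle reads about 1° off the box's.
- **Block, rack and trough:** the block is about 2 mm too far forward at most on the hot plate. The rack and trough look within a few mm, judged by eye in the pictures, and the rack looks 1–2° off the mat's edges.
- **Disagreement:** the two cameras differed by 3–6 mm front to back on the shaker, heater and cold box. I set those places between the two readings, closer to the top camera's.

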